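# Fit the missing bearer to the kiln shelf

### The arm

A 6-joint arm with a two-finger parallel gripper is mounted at the origin on the work surface. World frame = base frame: x ahead of the robot, y to its left, z up, the work surface at z = 0. Lengths are in mm, angles in rad, forces in N, time in s.
With the tool pointing down it reaches from about 350 to 800 mm from the base axis. Payload 7.3 kg.
Tool frame: the origin (TCP) lies at the very end of the fingers, on their centre line; the grasp point (between the pads) lies 19 mm behind it; z points along the fingers, x is the direction in which the jaws open and shut, and the axes are right-handed (so a half turn about z gives the same grasp; the last joint's range is limited). The gripper opens to 85 mm and grips with 20 to 120 N. Pads are 22 mm wide; open, the fingers measure 114 mm over their backs; the gripper's body (76 mm by 85 mm) begins 54 mm behind the grasp point. The pads swing forward as they close: fully open they stand 13 mm farther back than shut.
Start: joints at [-1.334, 0.342, 1.524, -0, 1.275, -0.146], TCP at [196.122, -487.016, 192.522] pointing down, gripper open.
Joint ranges: [-2.53, 2.53], [-0.77, 2.02], [0.04, 2.7], [-1, 4.14], [0.28, 2.66], [-3.11, 3.11]. Speed limits (rad/s): [2.57, 2.57, 3.14, 3.14, 3.14, 3.14].

### API

Orientations are given as a unit quaternion [x, y, z, w].
In Python, from cell import r, cams gives the robot as it stands.
- The arm moves only by the shell command python3 -m inch 'ROWS' [FORCE]. ROWS is JSON, a list of rows, each an object of numbers: "tx", "ty", "tz": the shift along the tool's x, y, z in units of 40 mm (1.0 is 40 mm); "wx", "wy", "wz": the turn, a rotation vector about the tool's x, y, z in units of 6 degrees (1.0 is 6 degrees); "hand": the opening, from 0 (shut) to 1 (fully open). In form: [{"tx": .., "ty": .., "tz": .., "wx": .., "wy": .., "wz": .., "hand": ..}, ...]. A call has 1 to 8 rows; each row shifts and turns the commanded pose from where the row before left it, along the tool's axes as they then stand; what a row does not reach is not made up. A row lasts 1/12 s, in which the tool goes at most 41.7 mm and 7.16 degrees, less where a joint would pass 70% of its speed; a pose out of reach is approached as far as the arm can. A call is refused whole if a number of a shift passes 1 or a number of a turn 1, either way. A call with a gripper value outside its range is refused whole. The fingers move at their own pace and stop on an object; FORCE is the grip in N (left out, the last holds). Time passes only in rows, so rows that do not move let the fingers close. It gives the time, the measured TCP pose, the force and the opening at its end, in the units of the state.
- r.sense(): the state, without advancing time (a new reading comes with each control period).
- cams.grab_frame(name): name is "scene" or "side" or "wrist"; returns the picture (480x640x3 uint8, red, green, blue); there is no depth.
- cams.calibration(name): a dict with "fx", "fy", "cx", "cy" (pixels), "R" (3x3) and "t" (3): a world point X has camera coordinates R X + t; the wrist camera has in their place "tool_from_camera" (4x4, takes a point from camera to tool coordinates, whose origin is the TCP and whose axes are the tool frame's). Camera axes: x right, y down, z forward; pixel columns grow to the right and rows downward; lengths in mm; the calibration is good to about 2 mm. The wrist camera is an equidistant fisheye: a pixel r from the principal point sees the ray r / f radians off the axis. A picture is of the moment at which its call begins: read the wrist's pose just before it. calibration takes no time and is no camera call.
- r.finish_job(): hands the job in, once; it reports no verdict.
The state is a dict: "time_s": time; "qpos": joint angles; "dq": joint speeds; "joint_torque": joint torques, N m; "tcp_pos": TCP position; "orientation": TCP orientation; "ft_force": force on the tool from outside, world axes, zero at the start; "wrist_torque": the same for the moment, N m; "width": finger opening in mm.
Only numpy, scipy, OpenCV 4.12 (cv2) and the standard library are available. Lean on these libraries where they do the work, as an engineer would, in place of code of your own. Each camera call takes 0.05 s, during which the arm holds its last target. There are 200 camera calls.

### The job

Use the scraper block, not the fingers, to scrape all three loose chips off the kiln shelf into the tray along its edge, and stand the scraper back upright on the bare table. Once the chips are off, take from the crate the one bar that matches the two bearers already on the shelf, and lay it gently and squarely on the bare strip midway between them. All the other kiln furniture must end in the crate (it may be shifted about inside it), and the two bearers and the mug must not be disturbed.

Things in the scene. Friction and masses are not known exactly. Their poses are not given: they have to be found in the camera images.
- shelf: Fixed kiln shelf: slab 230 (x) by 260 (y) by 20 mm high, lying on the table, whitewashed on top; either left or right of the robot's centre line. Origin: centre of its underside, on the table. Its -x edge is toward the robot and has the tray along it; +x away from the robot. Chips are pushed along its -x axis to fall over that edge.
- strip (a point): Centre of the bare strip on the shelf's top (20 mm above the table): a brownish rectangle 130 mm long (shelf x) by 25 mm wide (shelf y), without raised edge, at the middle of the shelf, flush with it. Axes as the shelf's. The middle bar belongs on it, lengthwise along x. The chips lie on and round it, within 50 mm of its centre along x and 25 mm along y.
- tray: Fixed shallow aluminium catch tray, 110 (x) by 250 (y) mm, joined to the shelf's -x edge: floor 3 mm thick (so 17 mm below the shelf's top), 14 mm high rims on the other three sides, open toward the shelf. Origin: centre of its underside; axes as the shelf's.
- bearer1: Loose square ceramic bar 130 by 25 by 25 mm, about 160 g, lying on the shelf along shelf x, centred about 95 mm to shelf +y of the strip. Origin: centre of its underside; x along its length.
- bearer2: As bearer1, about 95 mm to shelf -y of the strip.
- chip1: Loose brown ceramic chip 26 by 20 by 8 mm, about 11 g, flat on the shelf; origin at its centre.
- chip2: Loose brown chip 20 by 18 by 8 mm; origin at its centre.
- chip3: Loose brown chip 24 by 16 by 8 mm; origin at its centre.
- scraper: Loose scraper block, about 160 g, standing upright on the open table between shelf and crate: a black rubber foot 28 (x) by 110 (y) by 22 mm high, and on it a wooden handle 22 (x) by 70 (y) mm reaching to 72 mm above its underside. Grip the handle across its 22 mm thickness (its x). Origin: centre of its underside; z up; it is used with its long y side across the push.
- crate: Fixed open plywood crate 252 (x) by 267 (y) by 60 mm high outside, walls and floor 6 mm thick, on the other side of the centre line from the shelf. Origin: centre of its underside. Four bars lie on its floor along its x, side by side, centred at crate y = -87, -29, +29 and +87 mm in any order (about 33 mm clear between them), and a batten lies across on top of them.
- match: The bar to fetch: loose square ceramic bar 130 by 25 by 25 mm, 160 g give or take a third, the same as the bearers, on the crate floor (underside 6 mm above the table). Origin: centre of its underside; x along its length.
- match_center (a point): Centre of that bar, 12.5 mm above its underside; axes as the bar's.
- short: Other bar in the crate: square, 80 by 25 by 25 mm. Origin: centre of its underside, x along its length.
- long: Other bar in the crate: square, 170 by 25 by 25 mm. Origin: centre of its underside, x along its length.
- arched: Other bar in the crate: 130 by 25 mm, 25 mm high, with a rounded (half-round) top. Origin: centre of its underside, x along its length.
- batten: Loose ceramic batten 16 (x) by 200 (y) by 14 mm, about 90 g, lying across the tops of the bars in the crate (underside 31 mm above the table), roughly along crate y; it bars the way to the wanted bar and must end inside the crate (e.g. turned along the bars over the row farthest from the wanted one). Origin: centre of its underside.
- mug: Loose white mug, 64 mm across, 65 mm tall, on the table beyond the scraper; leave alone. Origin: centre of its underside.
Things that resemble listed ones, but are neither listed nor needed, are in the scene too. What is shaped like the batten but purple or turquoise is not meant.

How it is judged:
By the outcome, as a careful person would: the job done as asked, in the order asked, and still so for the second after the job is handed in, with the robot touching nothing.
It also fails if it takes over 69 s, if anything falls off the work surface, if the arm or the gripper's body presses on something with over 40 N, if the wrist force passes 120 N, or if a joint passes its speed limit or range.

## Working session

There is one attempt and no reset: what is moved stays moved. The work goes in short steps, Python scripts to look and compute and a shell command to move; the robot and the scene stay as the last step left them, time stands still between calls to the robot, and variables do not carry over. Pictures are saved under pics/ and viewed, about 8 in all and at most 12, crops included, and the job is handed in when it is done.

```bash
ls; mkdir -p pics
python3 - <<'E'
from cell import r,cams
import cv2,numpy as np
print(r.sense())
for n in("scene","side","wrist"):
    print(n,{k:np.round(v,4).tolist() for k,v in cams.calibration(n).items()})
    cv2.imwrite(f"pics/{n}0.png",cams.grab_frame(n)[:,:,::-1])
E
```

```text
pics
{'time_s': 0.0, 'qpos': array([-1.33400646e+00,  3.42719506e-01,  1.52502794e+00, -3.44501508e-05,
        1.27536237e+00, -1.45966566e-01]), 'dq': array([ 0.00047167, -0.00054345,  0.00012886, -0.00153133, -0.00012475,
       -0.00113848]), 'joint_torque': array([ 1.97452471e-03, -4.33668244e+01, -2.46010870e+01, -3.36429969e-05,
        7.81797920e-03,  1.97229497e-05]), 'tcp_pos': array([ 195.99471903, -486.5534267 ,  191.82384598]), 'orientation': array([ 8.28700004e-01, -5.59692530e-01, -5.71302543e-04, -4.99326829e-04]), 'ft_force': array([ 0.42980484,  0.13502521, -0.00493877]), 'wrist_torque': array([-0.06642586, -0.02337258, -0.06925841]), 'width': 85.23901006288138}
scene {'fx': 502.4307, 'fy': 502.4307, 'cx': 317.9794, 'cy': 239.4423, 'R': [[0.5458, 0.8379, -0.0087], [0.6978, -0.4602, -0.549], [-0.464, 0.2936, -0.8358]], 't': [-186.5404, -353.962, 1418.8735]}
side {'fx': 565.9816, 'fy': 565.9816, 'cx': 313.5161, 'cy': 243.7247, 'R': [[-0.7265, -0.6869, 0.0201], [-0.4908, 0.4982, -0.7148], [0.4809, -0.5291, -0.6991]], 't': [317.4305, 332.9413, 906.4198]}
wrist {'fx': 371.6483, 'fy': 371.6483, 'cx': 321.3719, 'cy': 240.3153, 'tool_from_camera': [[1.0, -0.0002, 0.0012, 0.7821], [-0.0001, 0.9512, 0.3086, -77.9529], [-0.0012, -0.3086, 0.9512, -180.5429], [0.0, 0.0, 0.0, 1.0]]}
```

View pics/scene0.png

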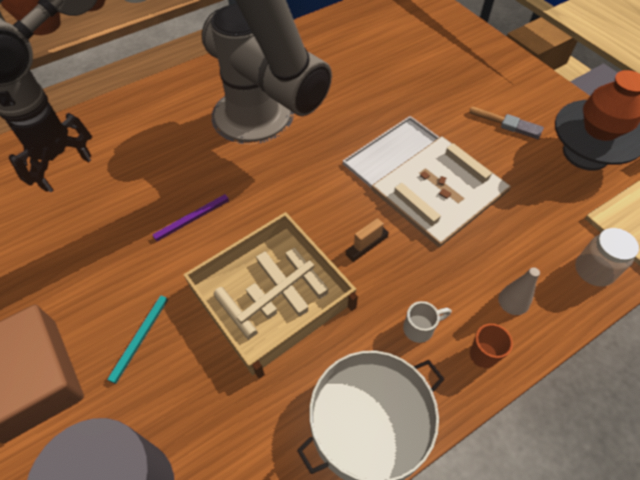

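View pics/side0.png

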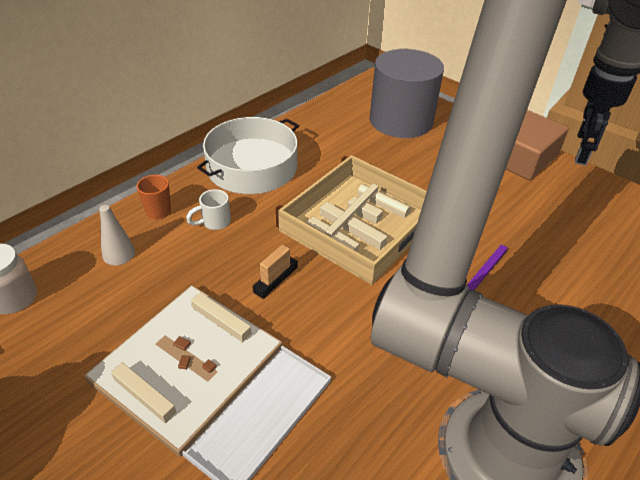

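The scene picture shows the shelf (centre ~(440,190)) with tray, three brown chips near (440,185), the scraper at (368,237) and the crate at (270,290). The bars from left to right are arched (235,310), short (262,300), long (282,283) and match (307,272). The side view agrees.

```bash
cat > h.py <<'E'
import numpy as np,cv2
from cell import r,cams
from scipy.spatial.transform import Rotation as Ro
def ray(n,u,v,s=None):
    c=cams.calibration(n); x=(u-c['cx'])/c['fx'];y=(v-c['cy'])/c['fy']
    if n!='wrist':
        R=np.array(c['R']);return -R.T@np.array(c['t']),R.T@np.array([x,y,1])
    th=np.hypot(x,y);k=np.sin(th)/max(th,1e-9)
    T=np.array(c['tool_from_camera']);R=Ro.from_quat(s['orientation']).as_matrix()
    return R@T[:3,3]+s['tcp_pos'],R@T[:3,:3]@np.array([x*k,y*k,np.cos(th)])
def onz(n,u,v,z,s=None):
    o,d=ray(n,u,v,s);return (o+d*(z-o[2])/d[2]).round(1)
def tri(p,q):
    (a,d),(b,e)=ray('scene',*p),ray('side',*q)
    k=np.linalg.lstsq(np.c_[d,-e],b-a,rcond=None)[0];P,Q=a+d*k[0],b+e*k[1]
    return ((P+Q)/2).round(1),np.linalg.norm(P-Q).round(1)
def shot(name):
    import json
    s=r.sense();im=cams.grab_frame('wrist')[:,:,::-1].copy();cv2.imwrite(f'pics/{name}.png',im)
    json.dump({k:np.array(s[k]).tolist() for k in('tcp_pos','orientation')},open(f'pics/{name}.json','w'))
    return s,im
def load(name):
    import json
    return {k:np.array(v) for k,v in json.load(open(f'pics/{name}.json')).items()},cv2.imread(f'pics/{name}.png')
E
python3 - <<'E'
from h import *
for nm,z,pts in [('shelf',20,[(378,186),(440,138),(508,186),(440,241)]),('tray',14,[(344,160),(409,118)]),
 ('b1',45,[(447,147),(489,179)]),('b2',45,[(397,185),(438,220)]),('chips',28,[(425,174),(442,180),(445,194)]),
 ('scraper top',72,[(355,233),(380,223)]),('crate rim',60,[(285,216),(355,290),(250,364),(187,277)]),
 ('batten',45,[(240,318),(312,264)]),('match',31,[(290,252),(324,291)]),('long',31,[(261,256),(304,312)]),('short',31,[(251,289),(272,312)]),('arch',31,[(219,290),(252,332)]),('mug',65,[(421,315)])]:
    print(nm,[onz('scene',*p,z).tolist()[:2] for p in pts])
print('side shelf',[onz('side',*p,20)[:2] for p in [(193,287),(280,345),(88,378),(183,447)]])
print('side scraper top',[onz('side',*p,72)[:2] for p in [(262,262),(288,250)]])
print('side crate',[onz('side',*p,60)[:2] for p in [(352,158),(280,212),(374,267)]])
E
```

```text
shelf [[417.7, 128.4], [377.0, 363.9], [594.9, 396.2], [626.7, 149.5]]
tray [[296.0, 110.4], [267.9, 347.7]]
b1 [[427.3, 337.7], [564.2, 352.4]]
b2 [[455.8, 154.3], [589.8, 168.8]]
chips [[456.4, 244.8], [494.6, 267.4], [532.3, 244.4]]
scraper top [[528.2, -23.4], [536.9, 38.8]]
crate rim [[395.6, -124.4], [638.4, -100.9], [657.6, -359.8], [417.9, -379.8]]
batten [[555.7, -329.1], [529.0, -137.1]]
match [[468.4, -157.2], [592.4, -147.6]]
long [[441.7, -216.9], [610.5, -209.5]]
short [[502.3, -275.9], [573.8, -265.3]]
arch [[466.6, -334.5], [589.9, -321.9]]
mug [[758.7, -24.9]]
side shelf [array([625.1, 147.3]), array([403.2, 124.2]), array([588.7, 399.4]), array([373.7, 363. ])]
side scraper top [array([540.1,  38.1]), array([527.6, -20.3])]
side crate [array([ 649.2, -358. ]), array([630.7, -98.1]), array([ 382.8, -113.5])]
```

```bash
python3 -m inch '[{"wz":-0.97},{"wz":-0.97},{"wz":-0.97},{"wz":-0.97},{"wz":-0.97},{"wz":-0.97},{"wz":-0.97},{"wz":-0.97}]'
python3 -m inch '[{"wz":-0.97},{"wz":-0.97},{"tx":0.38,"ty":-0.85},{"tx":0.38,"ty":-0.85},{"tx":0.38,"ty":-0.85},{"tx":0.38,"ty":-0.85},{"tx":0.38,"ty":-0.85},{"tx":0.38,"ty":-0.85}]'
python3 -m inch '[{"tx":0.38,"ty":-0.85},{"tx":0.38,"ty":-0.85},{"tx":0.38,"ty":-0.85},{"tx":0.38,"ty":-0.85},{"tx":0.38,"ty":-0.85},{"tx":0.38,"ty":-0.85},{"tx":0.38,"ty":-0.85},{"hand":0.7}]'
python3 -c "
from h import *
s,im=shot('w1');print(s['tcp_pos'],Ro.from_quat(s['orientation']).as_matrix()[:,0],s['time_s'])"
```

```text
[ 196.03613062 -486.66877463  191.99871598] [ 0.37349873 -0.92763001 -0.00112173] 0.15invalid input
invalid input
invalid input
```

View pics/w1.png

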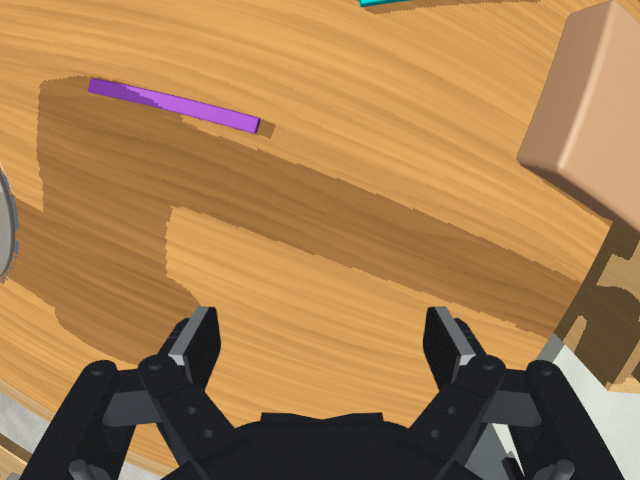

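The moves were refused, so this picture only shows bare table with the purple decoy. Every row probably needs all its keys, so I'll test that with one row.

```bash
python3 -m inch '[{"tx":0,"ty":0,"tz":0,"wx":0,"wy":0,"wz":-0.97,"hand":1}]'
```

```text
time_s: 0.28
tcp_pos: [196.1, -486.8, 192.2]
orientation: [0.856, -0.517, -0.0, -0.0]
ft_force: [0.2, 0.7, -0.4]
width: 85.3
```

```bash
python3 -m inch '[{"tx":0,"ty":0,"tz":0,"wx":0,"wy":0,"wz":-0.97,"hand":1},{"tx":0,"ty":0,"tz":0,"wx":0,"wy":0,"wz":-0.97,"hand":1},{"tx":0,"ty":0,"tz":0,"wx":0,"wy":0,"wz":-0.97,"hand":1},{"tx":0,"ty":0,"tz":0,"wx":0,"wy":0,"wz":-0.97,"hand":1},{"tx":0,"ty":0,"tz":0,"wx":0,"wy":0,"wz":-0.97,"hand":1},{"tx":0,"ty":0,"tz":0,"wx":0,"wy":0,"wz":-0.97,"hand":1},{"tx":0,"ty":0,"tz":0,"wx":0,"wy":0,"wz":-0.97,"hand":1},{"tx":0,"ty":0,"tz":0,"wx":0,"wy":0,"wz":-0.97,"hand":1}]'
python3 -m inch '[{"tx":0,"ty":0,"tz":0,"wx":0,"wy":0,"wz":-0.97,"hand":1},{"tx":0.38,"ty":-0.85,"tz":0,"wx":0,"wy":0,"wz":0,"hand":0.7},{"tx":0.38,"ty":-0.85,"tz":0,"wx":0,"wy":0,"wz":0,"hand":0.7},{"tx":0.38,"ty":-0.85,"tz":0,"wx":0,"wy":0,"wz":0,"hand":0.7},{"tx":0.38,"ty":-0.85,"tz":0,"wx":0,"wy":0,"wz":0,"hand":0.7},{"tx":0.38,"ty":-0.85,"tz":0,"wx":0,"wy":0,"wz":0,"hand":0.7},{"tx":0.38,"ty":-0.85,"tz":0,"wx":0,"wy":0,"wz":0,"hand":0.7},{"tx":0.38,"ty":-0.85,"tz":0,"wx":0,"wy":0,"wz":0,"hand":0.7}]'
python3 -m inch '[{"tx":0.38,"ty":-0.85,"tz":0,"wx":0,"wy":0,"wz":0,"hand":0.7},{"tx":0.38,"ty":-0.85,"tz":0,"wx":0,"wy":0,"wz":0,"hand":0.7},{"tx":0.38,"ty":-0.85,"tz":0,"wx":0,"wy":0,"wz":0,"hand":0.7},{"tx":0.38,"ty":-0.85,"tz":0,"wx":0,"wy":0,"wz":0,"hand":0.7},{"tx":0.38,"ty":-0.85,"tz":0,"wx":0,"wy":0,"wz":0,"hand":0.7},{"tx":0.38,"ty":-0.85,"tz":0,"wx":0,"wy":0,"wz":0,"hand":0.7},{"tx":0.38,"ty":-0.85,"tz":0,"wx":0,"wy":0,"wz":0,"hand":0.7},{"tx":0,"ty":0,"tz":0,"wx":0,"wy":0,"wz":0,"hand":0.7}]'
python3 -c "
from h import *
s,im=shot('w2');print(s['tcp_pos'],Ro.from_quat(s['orientation']).as_matrix()[:,0],s['time_s'])"
```

```text
time_s: 0.95
tcp_pos: [196.1, -486.9, 192.3]
orientation: [0.991, -0.134, -0.0, -0.0]
ft_force: [-0.2, -0.7, -0.3]
width: 85.5
time_s: 1.62
tcp_pos: [342.3, -269.1, 192.5]
orientation: [0.996, -0.086, 0.0, 0.0]
ft_force: [1.1, 0.1, 0.2]
width: 59.8
time_s: 2.28
tcp_pos: [489.8, -49.5, 192.3]
orientation: [0.997, -0.084, 0.001, -0.001]
ft_force: [-1.3, 0.7, 0.3]
width: 59.5
[489.84992396 -49.52262479 192.33073495] [ 0.98605443 -0.16641895  0.00118068] 2.2833
```

View pics/w2.png

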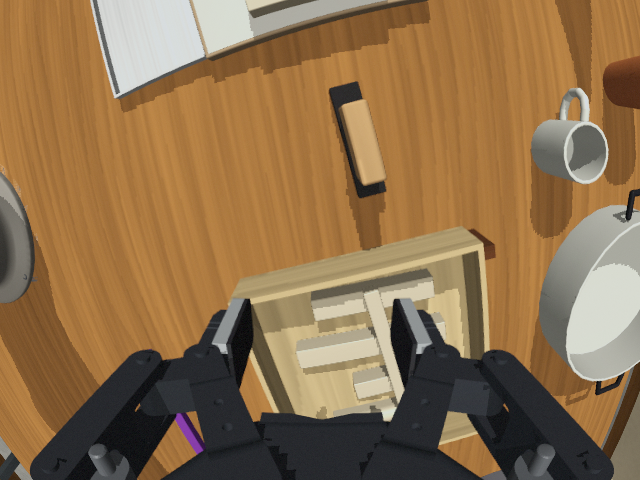

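Wrist picture: scraper handle top about (342..384, 99..184), foot from (330,85) to (385,193). Match bar (312,305)–(433,285) in the crate row nearest the shelf, batten across it near (380,330).

```bash
cat >> h.py <<'E'
def rect(im,s,lo,hi,roi,z):
    x0,y0,x1,y1=roi;h=cv2.cvtColor(im,cv2.COLOR_BGR2HSV);m=cv2.inRange(h,np.array(lo),np.array(hi));k=np.zeros_like(m);k[y0:y1,x0:x1]=m[y0:y1,x0:x1]
    c=max(cv2.findContours(k,0,cv2.CHAIN_APPROX_NONE)[0],key=cv2.contourArea)[:,0]
    P=np.array([onz('wrist',u,v,z,s)[:2] for u,v in c],np.float32);(cx,cy),(w,hh),a=cv2.minAreaRect(P)
    if w<hh: a-=90;w,hh=hh,w
    return np.round([cx,cy,w,hh,a],1)
E
python3 - <<'E'
from h import *
s,im=load('w2')
h=cv2.cvtColor(im,cv2.COLOR_BGR2HSV)
print([h[v,u].tolist() for u,v in [(358,130),(374,170),(345,110),(345,92),(320,150),(370,188)]])
for p in [(342,103),(366,99),(384,179),(361,184)]: print(onz('wrist',*p,72,s))
print('foot',rect(im,s,(0,0,0),(180,255,45),(315,70,400,205),22))
print('match',[onz('wrist',*p,31,s)[:2] for p in [(312,294),(430,271),(433,287),(316,319)]])
E
```

```text
[[17, 111, 204], [18, 112, 203], [17, 111, 202], [0, 17, 44], [16, 161, 169], [0, 15, 34]]
[521.5  41.2  72. ]
[541.   41.6  72. ]
[545.9 -25.3  72. ]
[526.4 -26.6  72. ]
foot [533.7   6.6 107.9  27.7 -84.1]
match [array([ 465.1, -137.4]), array([ 588.6, -133.3]), array([ 590.9, -152.3]), array([ 464.1, -167.2])]
```

```bash
python3 -m inch '[{"tx":0,"ty":0,"tz":0,"wx":0,"wy":0,"wz":-0.8,"hand":0.7},{"tx":0,"ty":0,"tz":0,"wx":0,"wy":0,"wz":-0.8,"hand":0.7},{"tx":0,"ty":0,"tz":0,"wx":0,"wy":0,"wz":-0.8,"hand":0.7},{"tx":0.61,"ty":-0.655,"tz":0,"wx":0,"wy":0,"wz":0,"hand":0.7},{"tx":0.61,"ty":-0.655,"tz":0,"wx":0,"wy":0,"wz":0,"hand":0.7},{"tx":0,"ty":0,"tz":0.9,"wx":0,"wy":0,"wz":0,"hand":0.7},{"tx":0,"ty":0,"tz":0.9,"wx":0,"wy":0,"wz":0,"hand":0.7},{"tx":0,"ty":0,"tz":0,"wx":0,"wy":0,"wz":0,"hand":0.7}]'
python3 - <<'E'
from h import *
s,im=shot('w3');print(s['tcp_pos'],np.degrees(np.arctan2(*Ro.from_quat(s['orientation']).as_matrix()[1::-1,0])))
print('foot',rect(im,s,(0,0,0),(180,255,50),(200,100,440,300),22))
print('handle',rect(im,s,(10,80,190),(25,130,255),(200,100,440,330),72))
E
```

```text
time_s: 3.0
tcp_pos: [527.2, 1.6, 114.4]
orientation: [0.999, 0.039, -0.006, -0.001]
ft_force: [-1.2, -0.1, -0.7]
width: 59.6
[527.17406629   1.63441186 114.39170713] 4.528230363177726
foot [530.3  46.2  32.1  26.8 -84.6]
handle [533.8   8.2  67.3  18.9 -84.7]
```

```bash
python3 -m inch '[{"tx":0,"ty":0,"tz":0.9,"wx":0,"wy":0,"wz":0,"hand":0.7},{"tx":0,"ty":0,"tz":0,"wx":0,"wy":0,"wz":0,"hand":0.7},{"tx":0,"ty":0,"tz":0,"wx":0,"wy":0,"wz":0,"hand":0.7},{"tx":0,"ty":0,"tz":0,"wx":0,"wy":0,"wz":0,"hand":0.7}]'
python3 -c "
from h import *
s=r.sense();print(s['tcp_pos'],Ro.from_quat(s['orientation']).as_matrix().round(3))"
```

```text
time_s: 3.38
tcp_pos: [533.0, 0.9, 86.8]
orientation: [0.999, 0.039, 0.001, 0.0]
ft_force: [0.7, -0.0, -0.0]
width: 59.8
[532.95062996   0.87339219  86.83526698] [[ 0.997  0.078  0.003]
 [ 0.078 -0.997 -0.001]
 [ 0.003  0.001 -1.   ]]
```

```bash
python3 -m inch '[{"tx":0.03,"ty":-0.18,"tz":0,"wx":0,"wy":0,"wz":0,"hand":0.7},{"tx":0,"ty":0,"tz":0.71,"wx":0,"wy":0,"wz":0,"hand":0.7},{"tx":0,"ty":0,"tz":0.7,"wx":0,"wy":0,"wz":0,"hand":0.7},{"tx":0,"ty":0,"tz":0,"wx":0,"wy":0,"wz":0,"hand":0.7},{"tx":0,"ty":0,"tz":0,"wx":0,"wy":0,"wz":0,"hand":0.3},{"tx":0,"ty":0,"tz":0,"wx":0,"wy":0,"wz":0,"hand":0},{"tx":0,"ty":0,"tz":0,"wx":0,"wy":0,"wz":0,"hand":0},{"tx":0,"ty":0,"tz":0,"wx":0,"wy":0,"wz":0,"hand":0}]' 50
python3 -m inch '[{"tx":0,"ty":0,"tz":0,"wx":0,"wy":0,"wz":0,"hand":0},{"tx":0,"ty":0,"tz":0,"wx":0,"wy":0,"wz":0,"hand":0},{"tx":0,"ty":0,"tz":0,"wx":0,"wy":0,"wz":0,"hand":0},{"tx":0,"ty":0,"tz":0,"wx":0,"wy":0,"wz":0,"hand":0}]'
```

```text
time_s: 4.05
tcp_pos: [534.3, 8.7, 30.4]
orientation: [0.999, 0.04, 0.002, 0.0]
ft_force: [0.6, 1.4, 5.2]
width: 19.4
time_s: 4.38
tcp_pos: [534.3, 8.7, 30.4]
orientation: [0.999, 0.04, 0.002, 0.0]
ft_force: [-1.0, 1.1, 6.1]
width: 19.6
```

```bash
python3 -m inch '[{"tx":0,"ty":0,"tz":-0.6,"wx":0,"wy":0,"wz":0,"hand":0},{"tx":0,"ty":0,"tz":-1,"wx":0,"wy":0,"wz":0,"hand":0},{"tx":0,"ty":0,"tz":-1,"wx":0,"wy":0,"wz":0,"hand":0},{"tx":0.15,"ty":-0.9,"tz":-0.2,"wx":0,"wy":0,"wz":0,"hand":0},{"tx":0.15,"ty":-0.9,"tz":0,"wx":0,"wy":0,"wz":0,"hand":0},{"tx":0.15,"ty":-0.9,"tz":0,"wx":0,"wy":0,"wz":0,"hand":0},{"tx":0.15,"ty":-0.9,"tz":0,"wx":0,"wy":0,"wz":0,"hand":0},{"tx":0,"ty":0,"tz":0,"wx":0,"wy":0,"wz":0,"hand":0}]'
python3 -m inch '[{"tx":0,"ty":0,"tz":0,"wx":0,"wy":0,"wz":0,"hand":0},{"tx":0,"ty":0,"tz":0,"wx":0,"wy":0,"wz":0,"hand":0}]'
python3 -c "
from h import *
s,im=shot('w4');print(s['tcp_pos'],s['time_s'])"
```

```text
time_s: 5.05
tcp_pos: [544.9, 160.2, 141.1]
orientation: [0.999, 0.042, 0.001, -0.001]
ft_force: [-0.8, -0.6, -1.9]
width: 19.7
time_s: 5.22
tcp_pos: [544.8, 154.1, 140.4]
orientation: [0.999, 0.04, 0.0, 0.0]
ft_force: [-0.4, -0.9, -1.5]
width: 19.9
[544.82864102 154.12351867 140.43609927] 5.2167
```

View pics/w4.png

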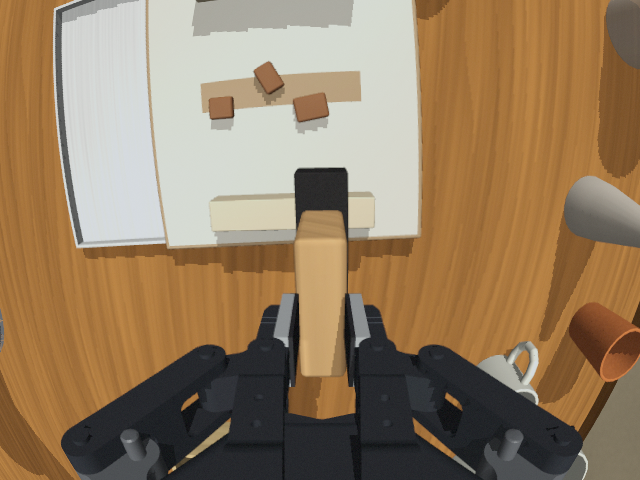

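The strip spans (201,84)–(361,101), with chips at (221,107), (268,78) and (311,107). bearer2 is at (210..375, 193..230), and the shelf's near corners are (168,247) and (420,236).

Run:
```python
from h import *
s,im=load('w4')
h=cv2.cvtColor(im,cv2.COLOR_BGR2HSV);print([h[v,u].tolist() for u,v in [(240,93),(340,88),(221,107),(311,107),(300,60)]])
print('strip c',[onz('wrist',*p,20,s)[:2] for p in [(201,84),(360,71),(361,101),(204,112)]])
print('strip',rect(im,s,(8,50,120),(22,120,255),(185,55,375,125),20))
for c in [(205,90,240,125),(250,55,290,98),(288,88,335,130)]: print('chip',rect(im,s,(0,130,0),(12,255,255),c,26))
print('b2',[onz('wrist',*p,45,s)[:2] for p in [(210,201),(374,193),(374,227),(212,231)]])
print('corners',[onz('wrist',*p,20,s)[:2] for p in [(168,247),(420,236),(417,0),(146,0)]])
print('b2 shadow edge/ b1 bottom',[onz('wrist',*p,45,s)[:2] for p in [(196,0),(352,0)]])
```

```text
[[17, 77, 186], [18, 78, 183], [13, 128, 153], [13, 135, 151], [45, 12, 219]]
strip c [array([436.8, 260.2]), array([564.9, 277.2]), array([567.8, 252.8]), array([440.9, 236.7])]
strip [501.8 256.8 129.2  24.9   7.4]
chip [465.4 241.   14.6   2.4 -82.4]
chip [502.1 259.2   5.6   2.1  35.1]
chip [525.9 238.1   3.3   1.7 -41.2]
b2 [array([455.8, 167.4]), array([581.8, 183. ]), array([584.9, 156.3]), array([457.4, 143. ])]
corners [array([407.2, 116.6]), array([630.8, 144.9]), array([606.9, 345.9]), array([377.5, 339.3])]
b2 shadow edge/ b1 bottom [array([434.6, 326.2]), array([552.6, 328.8])]
```

```bash
python3 -m inch '[{"tx":0.42,"ty":-0.85,"tz":0,"wx":0,"wy":0,"wz":0,"hand":0},{"tx":0.42,"ty":-0.85,"tz":0,"wx":0,"wy":0,"wz":-0.43,"hand":0},{"tx":0.42,"ty":-0.86,"tz":0,"wx":0,"wy":0,"wz":0,"hand":0},{"tx":0,"ty":0,"tz":0,"wx":0,"wy":0,"wz":0,"hand":0},{"tx":0,"ty":0,"tz":0.8,"wx":0,"wy":0,"wz":0,"hand":0},{"tx":0,"ty":0,"tz":0.8,"wx":0,"wy":0,"wz":0,"hand":0},{"tx":0,"ty":0,"tz":0.45,"wx":0,"wy":0,"wz":0,"hand":0},{"tx":0,"ty":0,"tz":0,"wx":0,"wy":0,"wz":0,"hand":0}]'
python3 -m inch '[{"tx":0,"ty":0,"tz":0,"wx":0,"wy":0,"wz":0,"hand":0},{"tx":0,"ty":0,"tz":0,"wx":0,"wy":0,"wz":0,"hand":0}]'
```

```text
time_s: 5.93
tcp_pos: [582.7, 258.4, 53.3]
orientation: [0.998, 0.061, -0.005, 0.001]
ft_force: [0.2, -0.5, -2.0]
width: 19.4
time_s: 6.1
tcp_pos: [587.0, 260.4, 59.9]
orientation: [0.998, 0.061, 0.001, -0.0]
ft_force: [0.3, 0.1, -0.9]
width: 19.3
```

```bash
python3 -m inch '[{"tx":0,"ty":0,"tz":0.1,"wx":0,"wy":0,"wz":0,"hand":0},{"tx":0,"ty":0,"tz":0.1,"wx":0,"wy":0,"wz":0,"hand":0},{"tx":0,"ty":0,"tz":0,"wx":0,"wy":0,"wz":0,"hand":0},{"tx":-0.15,"ty":0,"tz":0,"wx":0,"wy":0,"wz":0,"hand":0},{"tx":-0.3,"ty":0,"tz":0,"wx":0,"wy":0,"wz":0,"hand":0},{"tx":-0.4,"ty":0,"tz":0,"wx":0,"wy":0,"wz":0,"hand":0},{"tx":-0.4,"ty":0,"tz":0,"wx":0,"wy":0,"wz":0,"hand":0},{"tx":-0.4,"ty":0,"tz":0,"wx":0,"wy":0,"wz":0,"hand":0}]'
```

```text
time_s: 6.77
tcp_pos: [519.8, 252.8, 50.9]
orientation: [0.998, 0.062, 0.001, -0.0]
ft_force: [0.7, 1.2, -1.7]
width: 19.2
```

```bash
python3 -m inch '[{"tx":-0.4,"ty":0,"tz":0,"wx":0,"wy":0,"wz":0,"hand":0},{"tx":-0.4,"ty":0,"tz":0,"wx":0,"wy":0,"wz":0,"hand":0},{"tx":-0.4,"ty":0,"tz":0,"wx":0,"wy":0,"wz":0,"hand":0},{"tx":-0.4,"ty":0,"tz":0,"wx":0,"wy":0,"wz":0,"hand":0},{"tx":-0.4,"ty":0,"tz":0,"wx":0,"wy":0,"wz":0,"hand":0},{"tx":-0.4,"ty":0,"tz":0,"wx":0,"wy":0,"wz":0,"hand":0},{"tx":-0.4,"ty":0,"tz":0,"wx":0,"wy":0,"wz":0,"hand":0},{"tx":-0.4,"ty":0,"tz":0,"wx":0,"wy":0,"wz":0,"hand":0}]'
python3 -m inch '[{"tx":-0.4,"ty":0,"tz":0,"wx":0,"wy":0,"wz":0,"hand":0},{"tx":-0.2,"ty":0,"tz":0,"wx":0,"wy":0,"wz":0,"hand":0},{"tx":0,"ty":0,"tz":0,"wx":0,"wy":0,"wz":0,"hand":0},{"tx":0,"ty":0,"tz":0,"wx":0,"wy":0,"wz":0,"hand":0}]'
python3 - <<'E'
from h import *
for n in('scene','side'): cv2.imwrite(f'pics/{n}1.png',cams.grab_frame(n)[:,:,::-1])
a=cv2.imread('pics/scene1.png')[90:270,320:540];b=cv2.imread('pics/side1.png')[260:480,60:360]
a=cv2.resize(a,(440,360));b=cv2.resize(b,(360,360))
cv2.imwrite('pics/m1.png',np.hstack([a,b]))
E
```

```text
time_s: 7.43
tcp_pos: [392.0, 236.8, 50.5]
orientation: [0.998, 0.062, 0.0, -0.0]
ft_force: [0.4, -0.2, -2.2]
width: 19.5
time_s: 7.77
tcp_pos: [369.7, 234.2, 50.5]
orientation: [0.998, 0.062, 0.001, -0.0]
ft_force: [0.5, -0.6, -1.4]
width: 19.4
```

View pics/m1.png

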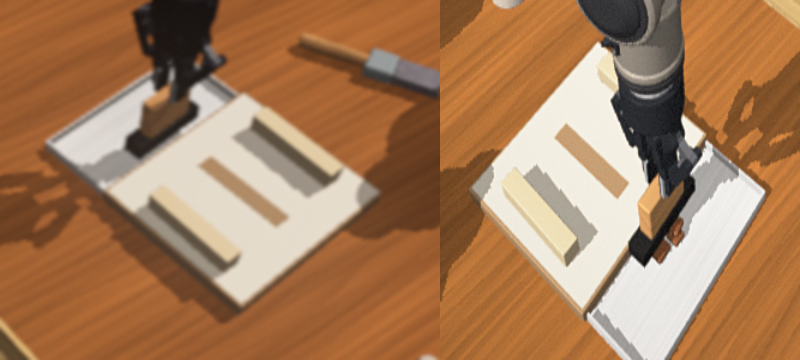

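Shelf clear, bearers in place and chips visible in the tray. I'll lift and return the scraper.

```bash
python3 -m inch '[{"tx":0,"ty":0,"tz":-0.5,"wx":0,"wy":0,"wz":0,"hand":0},{"tx":0,"ty":0,"tz":-0.9,"wx":0,"wy":0,"wz":0,"hand":0},{"tx":0,"ty":0,"tz":-0.9,"wx":0,"wy":0,"wz":0,"hand":0},{"tx":0.48,"ty":0.87,"tz":0,"wx":0,"wy":0,"wz":0,"hand":0},{"tx":0.48,"ty":0.87,"tz":0,"wx":0,"wy":0,"wz":0,"hand":0},{"tx":0.48,"ty":0.87,"tz":0,"wx":0,"wy":0,"wz":0,"hand":0},{"tx":0.48,"ty":0.87,"tz":0,"wx":0,"wy":0,"wz":0,"hand":0},{"tx":0.48,"ty":0.87,"tz":0,"wx":0,"wy":0,"wz":0,"hand":0}]'
python3 -m inch '[{"tx":0.48,"ty":0.87,"tz":0,"wx":0,"wy":0,"wz":0,"hand":0},{"tx":0.48,"ty":0.87,"tz":0,"wx":0,"wy":0,"wz":0,"hand":0},{"tx":0,"ty":0,"tz":0,"wx":0,"wy":0,"wz":0,"hand":0},{"tx":0,"ty":0,"tz":0.8,"wx":0,"wy":0,"wz":0,"hand":0},{"tx":0,"ty":0,"tz":0.8,"wx":0,"wy":0,"wz":0,"hand":0},{"tx":0,"ty":0,"tz":0.4,"wx":0,"wy":0,"wz":0,"hand":0},{"tx":0,"ty":0,"tz":0,"wx":0,"wy":0,"wz":0,"hand":0},{"tx":0,"ty":0,"tz":0,"wx":0,"wy":0,"wz":0,"hand":0}]'
python3 -c "
from h import *
im=cams.grab_frame('scene')[:,:,::-1];cv2.imwrite('pics/scene2.png',im);cv2.imwrite('pics/side2.png',cams.grab_frame('side')[:,:,::-1])
print(r.sense()['tcp_pos'])"
```

```text
time_s: 8.53
tcp_pos: [487.7, 71.3, 142.2]
orientation: [0.998, 0.062, 0.0, 0.0]
ft_force: [0.6, 1.6, -1.7]
width: 19.3
time_s: 9.2
tcp_pos: [532.8, 8.8, 61.6]
orientation: [0.998, 0.062, -0.001, -0.0]
ft_force: [0.2, 0.6, -0.1]
width: 19.7
[534.1514729    8.71567101  63.41687794]
```

```bash
python3 -m inch '[{"tx":0,"ty":0,"tz":0.4,"wx":0,"wy":0,"wz":0,"hand":0},{"tx":0,"ty":0,"tz":0.25,"wx":0,"wy":0,"wz":0,"hand":0},{"tx":0,"ty":0,"tz":0.1,"wx":0,"wy":0,"wz":0,"hand":0},{"tx":0,"ty":0,"tz":0.05,"wx":0,"wy":0,"wz":0,"hand":0},{"tx":0,"ty":0,"tz":0,"wx":0,"wy":0,"wz":0,"hand":0},{"tx":0,"ty":0,"tz":0,"wx":0,"wy":0,"wz":0,"hand":0}]'
python3 - <<'E'
from h import *
for n,roi in(('scene',(340,110,450,200)),('side',(180,330,335,479))):
    im=cv2.imread(f'pics/{n}2.png');h=cv2.cvtColor(im,cv2.COLOR_BGR2HSV);m=cv2.inRange(h,(0,100,30),(18,255,230))
    k=np.zeros_like(m);x0,y0,x1,y1=roi;k[y0:y1,x0:x1]=m[y0:y1,x0:x1]
    for c in cv2.findContours(k,0,1)[0]:
        if 15<cv2.contourArea(c)<600:
            u,v=c[:,0].mean(0);d=onz(n,u,v,7)[:2]-[501.8,256.8];print(n,(u,v),cv2.contourArea(c),'shelf xy',d@[.992,.125],d@[-.125,.992])
E
```

```text
time_s: 9.8
tcp_pos: [533.2, 8.8, 30.7]
orientation: [0.998, 0.062, 0.0, 0.0]
ft_force: [0.4, -0.2, -1.9]
width: 19.1
scene (np.float64(436.60655737704917), np.float64(181.672131147541)) 155.5 shelf xy -20.18889999999999 13.326899999999988
scene (np.float64(439.64444444444445), np.float64(122.68888888888888)) 534.0 shelf xy -157.3869 176.13419999999996
side (np.float64(243.8181818181818), np.float64(412.93939393939394)) 106.5 shelf xy -145.50380000000004 16.11759999999999
side (np.float64(254.07692307692307), np.float64(398.96153846153845)) 208.0 shelf xy -142.22230000000005 -13.822999999999995
side (np.float64(195.24137931034483), np.float64(363.7816091954023)) 448.5 shelf xy -13.658500000000004 -4.426200000000023
```

```bash
python3 -m inch '[{"tx":0,"ty":0,"tz":0.015,"wx":0,"wy":0,"wz":0,"hand":0},{"tx":0,"ty":0,"tz":0,"wx":0,"wy":0,"wz":0,"hand":0.15},{"tx":0,"ty":0,"tz":0,"wx":0,"wy":0,"wz":0,"hand":0.3},{"tx":0,"ty":0,"tz":0,"wx":0,"wy":0,"wz":0,"hand":0.6},{"tx":0,"ty":0,"tz":0,"wx":0,"wy":0,"wz":0,"hand":0.6},{"tx":0,"ty":0,"tz":-0.5,"wx":0,"wy":0,"wz":0,"hand":0.6},{"tx":0,"ty":0,"tz":-0.9,"wx":0,"wy":0,"wz":0,"hand":0.6},{"tx":0,"ty":0,"tz":-0.9,"wx":0,"wy":0,"wz":0,"hand":0.6}]'
python3 -c "
import cv2,numpy as np
b=cv2.imread('pics/side2.png')[330:480,180:340];cv2.imwrite('pics/c2.png',cv2.resize(b,None,fx=3,fy=3))"
```

```text
time_s: 10.47
tcp_pos: [531.5, 8.9, 121.4]
orientation: [0.998, 0.062, -0.002, -0.0]
ft_force: [1.8, 0.2, 1.1]
width: 51.0
```

View pics/c2.png

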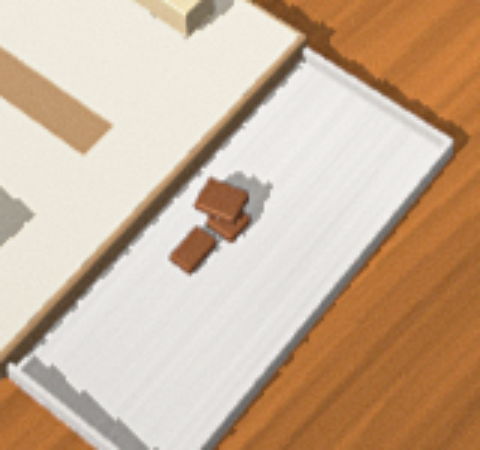

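All three chips are in the tray, one resting on another. Next the batten.

```bash
python3 -m inch '[{"tx":-0.11,"ty":0.96,"tz":-0.15,"wx":0,"wy":0,"wz":0,"hand":0.6},{"tx":-0.11,"ty":0.96,"tz":-0.15,"wx":0,"wy":0,"wz":0,"hand":0.6},{"tx":-0.11,"ty":0.96,"tz":-0.15,"wx":0,"wy":0,"wz":0,"hand":0.6},{"tx":-0.11,"ty":0.96,"tz":-0.15,"wx":0,"wy":0,"wz":0,"hand":0.6},{"tx":-0.11,"ty":0.96,"tz":-0.15,"wx":0,"wy":0,"wz":0,"hand":0.6},{"tx":-0.11,"ty":0.96,"tz":-0.15,"wx":0,"wy":0,"wz":0,"hand":0.6},{"tx":-0.11,"ty":0.96,"tz":-0.15,"wx":0,"wy":0,"wz":0,"hand":0.6},{"tx":-0.11,"ty":0.96,"tz":-0.15,"wx":0,"wy":0,"wz":0,"hand":0.6}]'
python3 -m inch '[{"tx":0,"ty":0,"tz":0,"wx":0,"wy":0,"wz":0,"hand":0.6},{"tx":0,"ty":0,"tz":0,"wx":0,"wy":0,"wz":0,"hand":0.6},{"tx":0,"ty":0,"tz":0,"wx":0,"wy":0,"wz":0,"hand":0.6}]'
python3 -c "
from h import *
s,im=shot('w5');print(s['tcp_pos'],s['time_s'])"
```

```text
time_s: 11.13
tcp_pos: [535.3, -302.2, 169.7]
orientation: [0.998, 0.062, -0.0, -0.0]
ft_force: [0.7, -0.9, -0.5]
width: 51.3
time_s: 11.38
tcp_pos: [535.4, -299.9, 168.9]
orientation: [0.998, 0.062, -0.0, -0.001]
ft_force: [-0.4, 0.4, -0.6]
width: 51.2
[ 535.44991969 -299.88932413  168.89624712] 11.3833
```

View pics/w5.png

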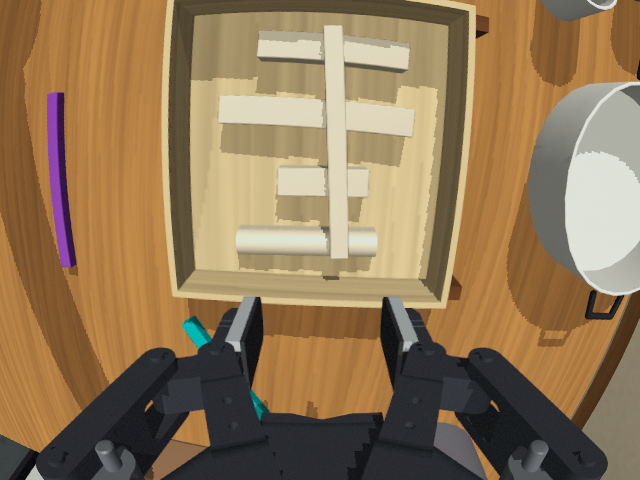

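From top to bottom: match (258..409, 30..71), long, short (278..368, 168..196), then arched with its rounded top. The batten runs (324..342, 26) to (331..348, 258).

```bash
cat > m.py <<'E'
from h import *
def show(s,d):
    for n,(z,ps) in d.items():
        q=np.array([onz('wrist',*p,z,s)[:2] for p in ps]);e=(q[1]+q[2]-q[0]-q[3])/2
        print(n,'c',q.mean(0).round(1),'len',np.linalg.norm(e).round(1),'w',np.linalg.norm((q[0]+q[1]-q[2]-q[3])/2).round(1),'ang',np.degrees(np.arctan2(e[1],e[0])).round(1))
E
python3 - <<'E'
from m import *
s,im=load('w5')
show(s,{'batten':(45,[(332,258),(324,26),(341,26),(348,257)]),
'match':(31,[(262,30),(408,43),(407,70),(260,54)]),
'long':(31,[(220,95),(414,109),(412,136),(220,121)]),
'short':(31,[(278,168),(367,169),(367,196),(278,195)]),
'arch':(31,[(237,228),(376,229),(376,255),(237,253)]),
'crate':(60,[(172,-10),(472,7),(445,303),(175,292)])})
E
```

```text
batten c [ 539.4 -237.3] len 196.8 w 13.8 ang 99.2
match c [ 527.7 -154.9] len 124.9 w 23.1 ang 1.7
long c [ 519.5 -213.6] len 166.5 w 23.2 ang 2.5
short c [ 532.1 -272.4] len 77.3 w 23.8 ang 6.5
arch c [ 524. -328.] len 127.1 w 24.5 ang 6.5
crate c [ 521.9 -241.2] len 245.6 w 261.8 ang 4.0
```

```bash
python3 -m inch '[{"tx":0,"ty":0,"tz":0.4,"wx":0,"wy":0,"wz":-0.25,"hand":0.6},{"tx":0.17,"ty":-0.72,"tz":0.5,"wx":0,"wy":0,"wz":0,"hand":0.6},{"tx":0.17,"ty":-0.72,"tz":0.5,"wx":0,"wy":0,"wz":0,"hand":0.6},{"tx":0,"ty":0,"tz":0.8,"wx":0,"wy":0,"wz":0,"hand":0.6},{"tx":0,"ty":0,"tz":0.5,"wx":0,"wy":0,"wz":0,"hand":0.6},{"tx":0,"ty":0,"tz":0,"wx":0,"wy":0,"wz":0,"hand":0.6},{"tx":0,"ty":0,"tz":0,"wx":0,"wy":0,"wz":0,"hand":0.6},{"tx":0,"ty":0,"tz":0,"wx":0,"wy":0,"wz":0,"hand":0.6}]' 40
python3 - <<'E'
from m import *
s,im=shot('w6');print(s['tcp_pos'],Ro.from_quat(s['orientation']).as_matrix().round(3))
E
```

```text
time_s: 12.1
tcp_pos: [541.7, -241.2, 63.0]
orientation: [0.997, 0.076, 0.001, 0.001]
ft_force: [0.1, -0.3, 0.6]
width: 51.3
[ 541.67433692 -241.23098022   63.02204622] [[ 0.989  0.151  0.002]
 [ 0.151 -0.989 -0.001]
 [ 0.002  0.001 -1.   ]]
```

```bash
python3 -m inch '[{"tx":-0.03,"ty":0,"tz":0.5,"wx":0,"wy":0,"wz":0,"hand":0.6},{"tx":0,"ty":0,"tz":0.25,"wx":0,"wy":0,"wz":0,"hand":0.6},{"tx":0,"ty":0,"tz":0.07,"wx":0,"wy":0,"wz":0,"hand":0.6},{"tx":0,"ty":0,"tz":0,"wx":0,"wy":0,"wz":0,"hand":0.3},{"tx":0,"ty":0,"tz":0,"wx":0,"wy":0,"wz":0,"hand":0.1},{"tx":0,"ty":0,"tz":0,"wx":0,"wy":0,"wz":0,"hand":0},{"tx":0,"ty":0,"tz":0,"wx":0,"wy":0,"wz":0,"hand":0},{"tx":0,"ty":0,"tz":0,"wx":0,"wy":0,"wz":0,"hand":0}]' 40
python3 -m inch '[{"tx":0,"ty":0,"tz":0,"wx":0,"wy":0,"wz":0,"hand":0},{"tx":0,"ty":0,"tz":0,"wx":0,"wy":0,"wz":0,"hand":0}]'
```

```text
time_s: 12.82
tcp_pos: [539.8, -241.7, 29.3]
orientation: [0.997, 0.075, 0.0, 0.0]
ft_force: [0.5, -0.1, -0.4]
width: -0.0
time_s: 12.98
tcp_pos: [539.6, -241.6, 28.9]
orientation: [0.997, 0.075, 0.0, 0.0]
ft_force: [0.1, -0.2, -0.2]
width: -0.1
```

```bash
python3 -m inch '[{"tx":0,"ty":0,"tz":-0.8,"wx":0,"wy":0,"wz":0,"hand":0.4},{"tx":0,"ty":0.4,"tz":-0.8,"wx":0,"wy":0,"wz":0,"hand":0.6},{"tx":0,"ty":0.8,"tz":-0.8,"wx":0,"wy":0,"wz":0,"hand":0.6},{"tx":0,"ty":0.5,"tz":-0.8,"wx":0,"wy":0,"wz":0,"hand":0.6},{"tx":0,"ty":0,"tz":0,"wx":0,"wy":0,"wz":0,"hand":0.6},{"tx":0,"ty":0,"tz":0,"wx":0,"wy":0,"wz":0,"hand":0.6},{"tx":0,"ty":0,"tz":0,"wx":0,"wy":0,"wz":0,"hand":0.6}]' 40
python3 - <<'E'
from m import *
s,im=shot('w7');print(s['tcp_pos'])
cv2.imwrite('pics/m2.png',np.vstack([im[:300],cv2.imread('pics/w6.png')[:300]]))
E
```

```text
time_s: 13.57
tcp_pos: [548.8, -305.7, 153.4]
orientation: [0.997, 0.075, -0.0, -0.001]
ft_force: [0.2, -0.7, -0.7]
width: 51.3
[ 548.75132856 -305.69961783  153.42227613]
```

View pics/m2.png

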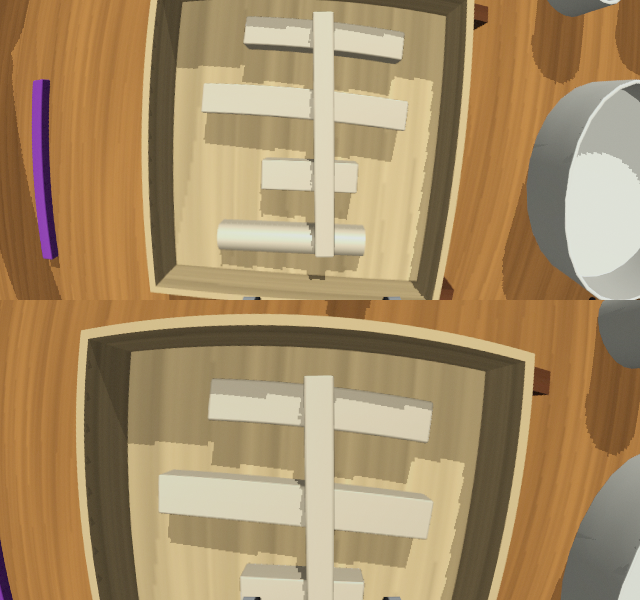

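Run:
```python
from m import *
s,im=load('w7')
for z in (45,31,20):
  show(s,{f'batten{z}':(z,[(316,256),(314,12),(332,12),(334,256)])})
show(s,{'match':(31,[(247,17),(404,34),(402,60),(245,44)]),'long':(31,[(204,84),(408,101),(405,130),(202,109)]),'short':(31,[(263,159),(357,161),(357,192),(263,188)])})
```

```text
batten45 c [ 539.6 -237.3] len 197.1 w 14.4 ang 99.1
batten31 c [ 539.7 -237.7] len 206.7 w 15.0 ang 99.1
batten20 c [ 539.8 -238. ] len 214.2 w 15.6 ang 99.1
match c [ 527.6 -156.2] len 127.8 w 23.2 ang 2.3
long c [ 519.5 -213.8] len 167.9 w 22.7 ang 2.5
short c [ 533.  -271.6] len 77.5 w 25.1 ang 6.6
```

Batten undisturbed. The pads closed just above it, so they do not reach to the fingertips. I'll go deeper, with the grasp point at batten mid-height in the gap between long and short.

```bash
python3 -m inch '[{"tx":0.03,"ty":-0.78,"tz":0.3,"wx":0,"wy":0,"wz":0,"hand":0.5},{"tx":0,"ty":-0.8,"tz":0.5,"wx":0,"wy":0,"wz":0,"hand":0.5},{"tx":0,"ty":0,"tz":0.9,"wx":0,"wy":0,"wz":0,"hand":0.5},{"tx":0,"ty":0,"tz":0.7,"wx":0,"wy":0,"wz":0,"hand":0.5},{"tx":0,"ty":0,"tz":0.2,"wx":0,"wy":0,"wz":0,"hand":0.5},{"tx":0,"ty":0,"tz":0,"wx":0,"wy":0,"wz":0,"hand":0.5},{"tx":0,"ty":0,"tz":0,"wx":0,"wy":0,"wz":0,"hand":0.5},{"tx":0,"ty":0,"tz":0,"wx":0,"wy":0,"wz":0,"hand":0.5}]' 40
```

```text
time_s: 14.28
tcp_pos: [542.0, -244.3, 51.7]
orientation: [0.997, 0.075, 0.001, 0.001]
ft_force: [0.9, -0.1, 0.7]
width: 42.9
```

```bash
python3 -m inch '[{"tx":-0.03,"ty":-0.03,"tz":0.4,"wx":0,"wy":0,"wz":0,"hand":0.5},{"tx":0,"ty":0,"tz":0.3,"wx":0,"wy":0,"wz":0,"hand":0.5},{"tx":0,"ty":0,"tz":0.12,"wx":0,"wy":0,"wz":0,"hand":0.5},{"tx":0,"ty":0,"tz":0,"wx":0,"wy":0,"wz":0,"hand":0.5},{"tx":0,"ty":0,"tz":0,"wx":0,"wy":0,"wz":0,"hand":0.3},{"tx":0,"ty":0,"tz":0,"wx":0,"wy":0,"wz":0,"hand":0.1},{"tx":0,"ty":0,"tz":0,"wx":0,"wy":0,"wz":0,"hand":0},{"tx":0,"ty":0,"tz":0,"wx":0,"wy":0,"wz":0,"hand":0}]' 40
python3 -m inch '[{"tx":0,"ty":0,"tz":0,"wx":0,"wy":0,"wz":0,"hand":0},{"tx":0,"ty":0,"tz":0,"wx":0,"wy":0,"wz":0,"hand":0}]'
```

```text
time_s: 14.95
tcp_pos: [540.1, -242.9, 18.1]
orientation: [0.997, 0.075, 0.001, 0.0]
ft_force: [0.1, 0.1, -0.3]
width: -0.2
time_s: 15.12
tcp_pos: [539.8, -242.6, 17.6]
orientation: [0.997, 0.075, 0.0, 0.0]
ft_force: [-0.8, -0.1, -0.3]
width: -0.2
```

Run:
```python
from h import *
s,im=shot('w8')
b=cams.grab_frame('side')[:,:,::-1];a=cams.grab_frame('scene')[:,:,::-1]
cv2.imwrite('pics/side3.png',b);cv2.imwrite('pics/scene3.png',a)
cv2.imwrite('pics/m3.png',np.hstack([cv2.resize(a[190:390,160:370],(420,400)),cv2.resize(im[60:480,100:540],(380,400))]))
```

```text
(no output)
```

View pics/m3.png

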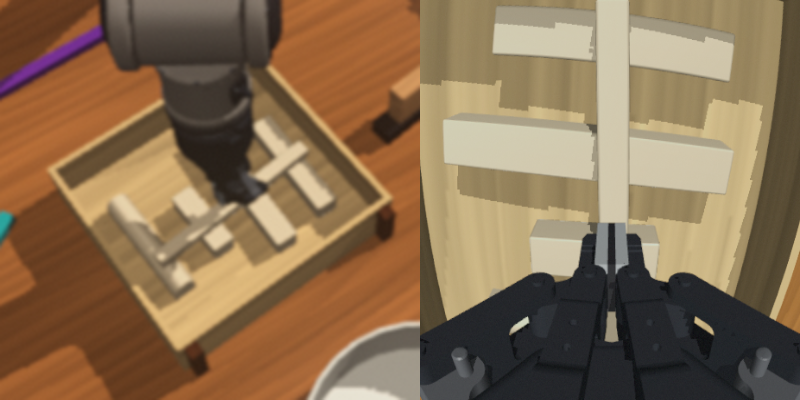

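Run:
```python
from h import *
for n in('scene','side'):
    c=cams.calibration(n);R,t=np.array(c['R']),np.array(c['t'])
    for z in(18,45,65):
        p=R@np.array([540,-243,z])+t;print(n,z,(c['fx']*p[0]/p[2]+c['cx']).round(1),(c['fy']*p[1]/p[2]+c['cy']).round(1))
im=cv2.imread('pics/scene3.png');g=cv2.cvtColor(im,6)
for v in range(276,304,2): print(v,' '.join('%3d'%x for x in g[v,262:300:2]))
print(Ro.from_quat(r.sense()['orientation']).as_matrix()[2])
```

```text
scene 18 273.6 297.4
scene 45 272.5 291.6
scene 65 271.7 287.1
side 18 354.3 214.6
side 45 355.1 205.5
side 65 355.8 198.6
276  64  33  34  34  33  35  35  36  36  53  67 108 126 168 203 208 208 207 183
278  88  38  33  34  34  34  34  34  35  54  77  95 129 184 207 210 206 167 110
280 108  75  43  33  35  35  37  41  42  49  73  79  79  88 124 169 146  97 112
282 126 121  85  41  34  37  44  46  47  45  56  76  79  62  45  56 101 118 125
284 128 126  85  41  37  34  41  46  50  54  48  66  83  84  59  43  97 126 122
286 123 121  95  55  50  37  36  38  45  46  40  51  81  82  71 106 127 120 116
288 127 116 100  61  64  45  36  35  35  36  42  48  53  87 168 201 173 118 122
290 164 115 112  91  67  49  39  56  48  35  37  43  88 171 207 209 201 159 129
292 199 149 125 130 104 104 142 185 139  82  62 120 193 208 207 207 208 199 147
294 209 173 139 139 153 185 200 156 105 116  97 126 202 208 207 207 207 208 193
296 185 148 141 147 196 195 132 110 120 124 112  86 148 206 208 207 208 208 208
298 141 140 141 155 165 117 104 123 123 117 113 103  94 170 208 206 207 207 208
300 141 141 144 143 110 106 119 121 116 113 120 130 109 105 185 208 207 207 207
302 147 146 117 119 171 144 116 112 111 123 134 133 122  95 123 197 208 207 206
[ 2.77724597e-05  1.12738758e-04 -9.99999993e-01]
```

The fingers shut with no force and their dark tips end at about z≈45, so the real tips sit higher than the stated TCP. I'll open, go lower carefully while watching the force, and close.

```bash
python3 -m inch '[{"tx":0,"ty":0,"tz":0,"wx":0,"wy":0,"wz":0,"hand":0.3},{"tx":0,"ty":0,"tz":0,"wx":0,"wy":0,"wz":0,"hand":0.4},{"tx":0,"ty":0,"tz":0.1,"wx":0,"wy":0,"wz":0,"hand":0.4},{"tx":0,"ty":0,"tz":0.1,"wx":0,"wy":0,"wz":0,"hand":0.4},{"tx":0,"ty":0,"tz":0,"wx":0,"wy":0,"wz":0,"hand":0.4}]' 40
python3 -m inch '[{"tx":0,"ty":0,"tz":0,"wx":0,"wy":0,"wz":0,"hand":0.2},{"tx":0,"ty":0,"tz":0,"wx":0,"wy":0,"wz":0,"hand":0},{"tx":0,"ty":0,"tz":0,"wx":0,"wy":0,"wz":0,"hand":0},{"tx":0,"ty":0,"tz":0,"wx":0,"wy":0,"wz":0,"hand":0}]' 40
```

```text
time_s: 15.68
tcp_pos: [539.0, -242.2, 8.2]
orientation: [0.997, 0.075, -0.001, -0.0]
ft_force: [-0.8, -0.2, -0.1]
width: 34.3
time_s: 16.02
tcp_pos: [539.8, -242.7, 9.5]
orientation: [0.997, 0.075, 0.0, 0.0]
ft_force: [-0.1, 0.0, -0.1]
width: 0.5
```

```bash
for i in 1; do python3 -m inch '[{"tx":0,"ty":0,"tz":0,"wx":0,"wy":0,"wz":0,"hand":0},{"tx":0,"ty":0,"tz":0.05,"wx":0,"wy":0,"wz":0,"hand":0},{"tx":0,"ty":0,"tz":0,"wx":0,"wy":0,"wz":0,"hand":0}]'; done
python3 - <<'E'
from h import *
s,im=shot('w9');print(s['ft_force'],s['width'],s['wrist_torque'])
b=cams.grab_frame('side')[:,:,::-1]
cv2.imwrite('pics/m4.png',np.hstack([cv2.resize(b[140:280,280:420],(400,400)),cv2.resize(im[180:400,200:440],(400,400))]))
E
```

```text
time_s: 16.27
tcp_pos: [539.5, -242.5, 7.1]
orientation: [0.997, 0.075, -0.0, -0.0]
ft_force: [0.2, 0.4, -0.5]
width: 0.2
[ 0.23785165  0.40673982 -0.50504961] 0.20721190987168558 [-0.02279004  0.01957372  0.03400506]
```

View pics/m4.png

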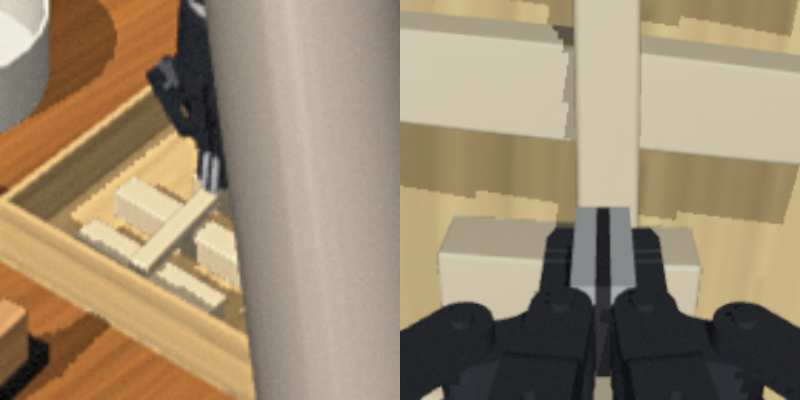

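The wrist view shows the closed pads still lying over the batten, and the side view puts their ends at z≈45–50 with TCP at 7. The real finger ends are therefore about 40 mm behind the reported TCP, which also fits the scraper having been held near its top. I'll use that offset from here.

```bash
python3 -m inch '[{"tx":0,"ty":0,"tz":0,"wx":0,"wy":0,"wz":0,"hand":0.3},{"tx":0,"ty":0,"tz":0,"wx":0,"wy":0,"wz":0,"hand":0.5},{"tx":0,"ty":0,"tz":0,"wx":0,"wy":0,"wz":0,"hand":0.5},{"tx":0,"ty":0,"tz":0.2,"wx":0,"wy":0,"wz":0,"hand":0.5},{"tx":0,"ty":0,"tz":0.2,"wx":0,"wy":0,"wz":0,"hand":0.5},{"tx":0,"ty":0,"tz":0.1,"wx":0,"wy":0,"wz":0,"hand":0.5},{"tx":0,"ty":0,"tz":0,"wx":0,"wy":0,"wz":0,"hand":0.5}]' 40
python3 -m inch '[{"tx":0,"ty":0,"tz":0,"wx":0,"wy":0,"wz":0,"hand":0.2},{"tx":0,"ty":0,"tz":0,"wx":0,"wy":0,"wz":0,"hand":0},{"tx":0,"ty":0,"tz":0,"wx":0,"wy":0,"wz":0,"hand":0},{"tx":0,"ty":0,"tz":0,"wx":0,"wy":0,"wz":0,"hand":0},{"tx":0,"ty":0,"tz":0,"wx":0,"wy":0,"wz":0,"hand":0}]' 40
```

```text
time_s: 16.95
tcp_pos: [538.6, -242.0, -14.4]
orientation: [0.997, 0.075, -0.001, -0.001]
ft_force: [-0.2, -0.2, 0.3]
width: 42.5
time_s: 17.37
tcp_pos: [539.8, -242.7, -12.4]
orientation: [0.997, 0.075, 0.0, 0.0]
ft_force: [-0.1, 0.0, -0.1]
width: 15.2
```

Batten gripped (15 mm). Lift, turn it along the bars, and set it on the short bar.

```bash
python3 -m inch '[{"tx":0,"ty":0,"tz":-0.3,"wx":0,"wy":0,"wz":0,"hand":0},{"tx":0,"ty":0,"tz":-0.6,"wx":0,"wy":0,"wz":0,"hand":0},{"tx":0,"ty":0,"tz":-0.6,"wx":0,"wy":0,"wz":0.5,"hand":0},{"tx":0,"ty":0,"tz":0,"wx":0,"wy":0,"wz":0.99,"hand":0},{"tx":0,"ty":0,"tz":0,"wx":0,"wy":0,"wz":0.99,"hand":0},{"tx":0,"ty":0,"tz":0,"wx":0,"wy":0,"wz":0.99,"hand":0},{"tx":0,"ty":0,"tz":0,"wx":0,"wy":0,"wz":0.99,"hand":0},{"tx":0,"ty":0,"tz":0,"wx":0,"wy":0,"wz":0.99,"hand":0}]' 50
python3 -m inch '[{"tx":0,"ty":0,"tz":0,"wx":0,"wy":0,"wz":0.99,"hand":0},{"tx":0,"ty":0,"tz":0,"wx":0,"wy":0,"wz":0.99,"hand":0},{"tx":0,"ty":0,"tz":0,"wx":0,"wy":0,"wz":0.99,"hand":0},{"tx":0,"ty":0,"tz":0,"wx":0,"wy":0,"wz":0.99,"hand":0},{"tx":0,"ty":0,"tz":0,"wx":0,"wy":0,"wz":0.99,"hand":0},{"tx":0,"ty":0,"tz":0,"wx":0,"wy":0,"wz":0.99,"hand":0},{"tx":0,"ty":0,"tz":0,"wx":0,"wy":0,"wz":0.99,"hand":0},{"tx":0,"ty":0,"tz":0,"wx":0,"wy":0,"wz":0.99,"hand":0}]'
python3 -m inch '[{"tx":0,"ty":0,"tz":0,"wx":0,"wy":0,"wz":0.99,"hand":0},{"tx":0,"ty":0,"tz":0,"wx":0,"wy":0,"wz":0.99,"hand":0},{"tx":0.36,"ty":0.2,"tz":0,"wx":0,"wy":0,"wz":0,"hand":0},{"tx":0.35,"ty":0.2,"tz":0,"wx":0,"wy":0,"wz":0,"hand":0},{"tx":0,"ty":0,"tz":0,"wx":0,"wy":0,"wz":0,"hand":0},{"tx":0,"ty":0,"tz":0,"wx":0,"wy":0,"wz":0,"hand":0},{"tx":0,"ty":0,"tz":0,"wx":0,"wy":0,"wz":0,"hand":0}]'
python3 - <<'E'
from h import *
s,im=shot('w10');x=Ro.from_quat(s['orientation']).as_matrix()[:,0];print(s['tcp_pos'],np.degrees(np.arctan2(x[1],x[0])),s['width'])
E
```

```text
time_s: 18.03
tcp_pos: [539.8, -242.6, 48.4]
orientation: [0.977, -0.211, 0.0, 0.0]
ft_force: [0.3, 0.5, -0.9]
width: 14.7
time_s: 18.7
tcp_pos: [539.8, -242.6, 48.4]
orientation: [0.81, -0.587, 0.0, 0.0]
ft_force: [-0.3, -0.4, -1.4]
width: 14.9
time_s: 19.28
tcp_pos: [527.1, -272.3, 47.9]
orientation: [0.746, -0.666, 0.0, -0.0]
ft_force: [0.3, 0.7, -0.8]
width: 14.5
[ 527.13443896 -272.29591221   47.88339481] -83.50395182139312 14.465620953606534
```

```bash
python3 -m inch '[{"tx":0,"ty":0,"tz":0.5,"wx":0,"wy":0,"wz":0,"hand":0},{"tx":0,"ty":0,"tz":0.5,"wx":0,"wy":0,"wz":0,"hand":0},{"tx":0,"ty":0,"tz":0.3,"wx":0,"wy":0,"wz":0,"hand":0},{"tx":0,"ty":0,"tz":0,"wx":0,"wy":0,"wz":0,"hand":0},{"tx":0,"ty":0,"tz":0.05,"wx":0,"wy":0,"wz":0,"hand":0},{"tx":0,"ty":0,"tz":0.05,"wx":0,"wy":0,"wz":0,"hand":0},{"tx":0,"ty":0,"tz":0,"wx":0,"wy":0,"wz":0,"hand":0}]'
python3 -m inch '[{"tx":0,"ty":0,"tz":0.025,"wx":0,"wy":0,"wz":0,"hand":0},{"tx":0,"ty":0,"tz":0,"wx":0,"wy":0,"wz":0,"hand":0}]'
```

```text
time_s: 19.92
tcp_pos: [527.4, -272.4, -7.3]
orientation: [0.746, -0.666, 0.0, -0.0]
ft_force: [-1.9, 2.7, 6.1]
width: 14.8
time_s: 20.08
tcp_pos: [527.4, -272.4, -7.4]
orientation: [0.746, -0.666, 0.001, -0.0]
ft_force: [-3.4, 2.9, 12.2]
width: 15.0
```

```bash
python3 -m inch '[{"tx":0,"ty":0,"tz":-0.03,"wx":0,"wy":0,"wz":0,"hand":0},{"tx":0,"ty":0,"tz":0,"wx":0,"wy":0,"wz":0,"hand":0.2},{"tx":0,"ty":0,"tz":0,"wx":0,"wy":0,"wz":0,"hand":0.35},{"tx":0,"ty":0,"tz":0,"wx":0,"wy":0,"wz":0,"hand":0.4},{"tx":0,"ty":0,"tz":-0.3,"wx":0,"wy":0,"wz":0,"hand":0.4},{"tx":0,"ty":0,"tz":-0.7,"wx":0,"wy":0,"wz":0,"hand":0.4},{"tx":0,"ty":0,"tz":-0.8,"wx":0,"wy":0,"wz":0,"hand":0.4},{"tx":-0.7,"ty":0,"tz":-0.6,"wx":0,"wy":0,"wz":0,"hand":0.5}]'
python3 -m inch '[{"tx":-0.8,"ty":0,"tz":0,"wx":0,"wy":0,"wz":0,"hand":0.5},{"tx":-0.8,"ty":0.8,"tz":0,"wx":0,"wy":0,"wz":0,"hand":0.5},{"tx":-0.5,"ty":0.8,"tz":0,"wx":0,"wy":0,"wz":0,"hand":0.5},{"tx":0,"ty":0.4,"tz":0,"wx":0,"wy":0,"wz":0,"hand":0.5},{"tx":0,"ty":0,"tz":0,"wx":0,"wy":0,"wz":0,"hand":0.5},{"tx":0,"ty":0,"tz":0,"wx":0,"wy":0,"wz":0,"hand":0.5},{"tx":0,"ty":0,"tz":0,"wx":0,"wy":0,"wz":0,"hand":0.5}]'
python3 - <<'E'
from h import *
s,im=shot('w11');print(s['tcp_pos'],s['time_s'])
x0,y0=0,0
h=cv2.cvtColor(im,cv2.COLOR_BGR2HSV);print([ (p,h[p[1],p[0]].tolist()) for p in [(320,150),(320,60),(250,200),(400,200)]])
E
```

```text
time_s: 20.75
tcp_pos: [525.1, -248.9, 90.4]
orientation: [0.745, -0.667, 0.003, 0.0]
ft_force: [0.5, -0.1, 0.3]
width: 42.4
time_s: 21.33
tcp_pos: [439.1, -173.5, 88.3]
orientation: [0.746, -0.666, 0.001, -0.0]
ft_force: [0.3, 0.3, 0.0]
width: 42.6
[ 439.10320637 -173.52020133   88.33598225] 21.3333
[((320, 150), [21, 41, 217]), ((320, 60), [24, 38, 224]), ((250, 200), [19, 95, 97]), ((400, 200), [25, 35, 224])]
```

View pics/w11.png

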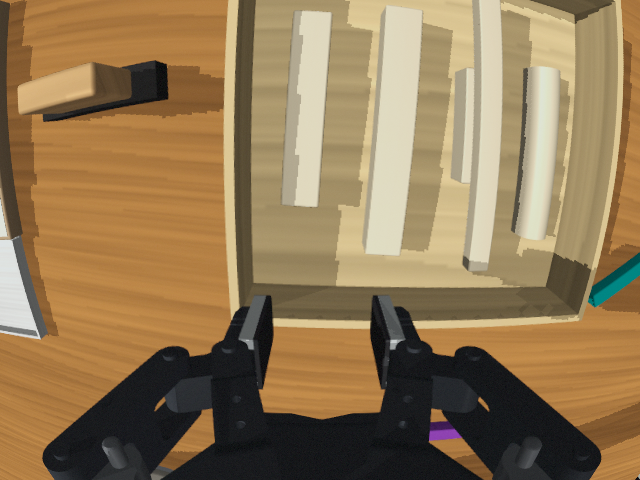

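The batten lies along the short bar (u≈475–495), clear of the match. The match is free at (283..331, 12..207) and the scraper stands upright at the left.

Run:
```python
from m import *
s,im=load('w11')
show(s,{'match':(31,[(282,204),(294,12),(331,12),(318,207)]),'long':(31,[(364,250),(384,7),(422,10),(402,254)])})
```

```text
match c [ 526.4 -155.2] len 127.4 w 23.5 ang 2.7
long c [ 519.2 -213.6] len 165.0 w 26.0 ang 3.0
```

```bash
python3 -m inch '[{"tx":0,"ty":0,"tz":0,"wx":0,"wy":0,"wz":0.67,"hand":0.5},{"tx":-0.12,"ty":-0.74,"tz":0,"wx":0,"wy":0,"wz":0,"hand":0.5},{"tx":-0.12,"ty":-0.74,"tz":0,"wx":0,"wy":0,"wz":0,"hand":0.5},{"tx":-0.12,"ty":-0.73,"tz":0.3,"wx":0,"wy":0,"wz":0,"hand":0.5},{"tx":0,"ty":0,"tz":0.4,"wx":0,"wy":0,"wz":0,"hand":0.5},{"tx":0,"ty":0,"tz":0,"wx":0,"wy":0,"wz":0,"hand":0.5},{"tx":0,"ty":0,"tz":0,"wx":0,"wy":0,"wz":0,"hand":0.5},{"tx":0,"ty":0,"tz":0,"wx":0,"wy":0,"wz":0,"hand":0.5}]' 50
python3 - <<'E'
from h import *
s,im=shot('w12');x=Ro.from_quat(s['orientation']).as_matrix()[:,0];print(s['tcp_pos'],np.degrees(np.arctan2(x[1],x[0])))
h=cv2.cvtColor(im,cv2.COLOR_BGR2HSV)
for v in(20,60,100,140,180): print(v,h[v,180:460:8].tolist())
E
```

```text
time_s: 22.05
tcp_pos: [525.2, -154.7, 59.8]
orientation: [0.722, -0.692, -0.0, 0.0]
ft_force: [-0.1, -0.5, -0.4]
width: 42.7
[ 525.2175941  -154.69831556   59.75369796] -87.52690947949269
20 [[16, 162, 173], [16, 160, 174], [16, 156, 175], [16, 160, 178], [16, 161, 177], [16, 158, 177], [16, 161, 179], [16, 161, 179], [16, 157, 180], [16, 158, 181], [16, 160, 180], [16, 156, 181], [16, 161, 181], [16, 160, 182], [16, 158, 181], [16, 154, 181], [16, 158, 181], [16, 159, 183], [16, 157, 183], [16, 157, 183], [16, 157, 183], [16, 157, 184], [16, 156, 186], [16, 156, 186], [16, 159, 186], [16, 161, 184], [16, 156, 182], [16, 156, 181], [16, 162, 175], [16, 160, 172], [16, 162, 167], [16, 157, 167], [16, 159, 168], [16, 161, 174], [16, 160, 172]]
60 [[16, 159, 175], [16, 159, 176], [16, 161, 174], [16, 158, 177], [16, 158, 177], [21, 82, 221], [21, 82, 222], [21, 82, 222], [21, 81, 223], [21, 82, 222], [21, 82, 222], [21, 80, 222], [21, 82, 221], [21, 80, 222], [21, 84, 222], [22, 82, 221], [21, 83, 222], [22, 82, 221], [21, 84, 222], [21, 82, 222], [21, 84, 212], [21, 85, 210], [21, 83,
[... 1092 characters left out ...]
 [21, 82, 225], [21, 82, 225], [21, 83, 225], [21, 51, 171], [23, 39, 225], [23, 41, 225], [22, 40, 224], [22, 42, 225], [22, 41, 224], [21, 93, 173], [20, 92, 174]]
180 [[16, 160, 179], [16, 162, 180], [16, 162, 179], [16, 158, 179], [16, 160, 178], [16, 160, 179], [21, 82, 223], [21, 86, 204], [18, 98, 91], [19, 103, 89], [20, 94, 168], [20, 94, 169], [21, 92, 167], [21, 93, 167], [21, 93, 167], [21, 48, 176], [22, 47, 178], [23, 39, 225], [22, 40, 225], [23, 40, 225], [21, 49, 181], [21, 94, 166], [20, 90, 167], [21, 94, 166], [20, 94, 165], [21, 95, 167], [21, 83, 215], [22, 53, 172], [24, 38, 224], [22, 40, 225], [22, 40, 225], [22, 40, 225], [21, 42, 225], [20, 96, 167], [21, 93, 167]]
```

Run:
```python
from h import *
s,im=load('w12');h=cv2.cvtColor(im,cv2.COLOR_BGR2HSV)
for v in range(165,290,20):
    k=[u for u in range(265,380) if h[v,u,1]<68 and h[v,u,2]>120]
    if k: a,b=onz('wrist',k[0],v,31,s),onz('wrist',k[-1],v,31,s);print(v,k[0],k[-1],a[:2],b[:2])
```

```text
165 298 340 [ 579.7 -140.5] [ 580.7 -164.2]
185 298 340 [ 568.2 -140.9] [ 569.2 -164.8]
205 299 340 [ 556.6 -141.8] [ 557.6 -165.4]
225 299 340 [ 544.6 -142.1] [ 545.6 -166.1]
245 299 339 [ 532.2 -142.4] [ 533.2 -166.2]
265 300 339 [ 519.4 -143.3] [ 520.5 -167. ]
285 300 339 [ 506.1 -143.6] [ 507.1 -167.8]
```

```bash
python3 -m inch '[{"tx":0,"ty":-0.04,"tz":0.7,"wx":0,"wy":0,"wz":0,"hand":0.5},{"tx":0,"ty":0,"tz":0.7,"wx":0,"wy":0,"wz":0,"hand":0.5},{"tx":0,"ty":0,"tz":0.5,"wx":0,"wy":0,"wz":0,"hand":0.5},{"tx":0,"ty":0,"tz":0.2,"wx":0,"wy":0,"wz":0,"hand":0.5},{"tx":0,"ty":0,"tz":0,"wx":0,"wy":0,"wz":0,"hand":0.5},{"tx":0,"ty":0,"tz":0,"wx":0,"wy":0,"wz":0,"hand":0.5},{"tx":0,"ty":0,"tz":0,"wx":0,"wy":0,"wz":0,"hand":0.5}]' 50
```

```text
time_s: 22.68
tcp_pos: [527.1, -155.2, -21.8]
orientation: [0.722, -0.692, 0.001, -0.0]
ft_force: [-3.6, 0.6, 12.0]
width: 42.9
```

```bash
python3 -c "
from h import *
s=r.sense();print(s['tcp_pos'],s['ft_force'],s['wrist_torque'],s['width'])"
```

```text
[ 527.13177849 -155.16625507  -21.84358128] [-3.62525928  0.63651947 11.98770964] [0.47880473 0.64471568 0.23125537] 42.949392321296095
```

A vertical contact of 12 N toward the outer side, probably linkage on the crate rim. The pads already overlap the bar's upper half, so I'll back off 2 mm and grip here.

```bash
python3 -m inch '[{"tx":0,"ty":0,"tz":-0.1,"wx":0,"wy":0,"wz":0,"hand":0.5},{"tx":0,"ty":0,"tz":0,"wx":0,"wy":0,"wz":0,"hand":0.4},{"tx":0,"ty":0,"tz":0,"wx":0,"wy":0,"wz":0,"hand":0.2},{"tx":0,"ty":0,"tz":0,"wx":0,"wy":0,"wz":0,"hand":0},{"tx":0,"ty":0,"tz":0,"wx":0,"wy":0,"wz":0,"hand":0},{"tx":0,"ty":0,"tz":0,"wx":0,"wy":0,"wz":0,"hand":0}]' 60
python3 -m inch '[{"tx":0,"ty":0,"tz":0,"wx":0,"wy":0,"wz":0,"hand":0},{"tx":0,"ty":0,"tz":0,"wx":0,"wy":0,"wz":0,"hand":0}]'
```

```text
time_s: 23.18
tcp_pos: [527.5, -154.9, -19.1]
orientation: [0.722, -0.692, 0.001, -0.0]
ft_force: [-2.5, -0.2, 9.4]
width: 23.7
time_s: 23.35
tcp_pos: [527.6, -154.9, -19.1]
orientation: [0.722, -0.692, 0.001, -0.0]
ft_force: [-1.8, 0.1, 9.9]
width: 23.4
```

Match gripped (23.5 mm). Lift high over the rim and scraper, carry toward the shelf, and re-measure the strip on the way.

```bash
python3 -m inch '[{"tx":0,"ty":0,"tz":-0.3,"wx":0,"wy":0,"wz":0,"hand":0},{"tx":0,"ty":0,"tz":-0.7,"wx":0,"wy":0,"wz":0,"hand":0},{"tx":0,"ty":0,"tz":-0.9,"wx":0,"wy":0,"wz":0,"hand":0},{"tx":0,"ty":0,"tz":-0.9,"wx":0,"wy":0,"wz":0,"hand":0},{"tx":0,"ty":0,"tz":0,"wx":0,"wy":0,"wz":0,"hand":0},{"tx":0,"ty":0,"tz":0,"wx":0,"wy":0,"wz":0,"hand":0}]'
python3 -m inch '[{"tx":-0.6,"ty":0.04,"tz":0,"wx":0,"wy":0,"wz":0,"hand":0},{"tx":-0.95,"ty":0.04,"tz":0,"wx":0,"wy":0,"wz":-0.4,"hand":0},{"tx":-0.95,"ty":0.04,"tz":0,"wx":0,"wy":0,"wz":-0.4,"hand":0},{"tx":-0.95,"ty":0.04,"tz":0,"wx":0,"wy":0,"wz":0,"hand":0},{"tx":-0.95,"ty":0.04,"tz":0,"wx":0,"wy":0,"wz":0,"hand":0},{"tx":-0.95,"ty":0.04,"tz":0,"wx":0,"wy":0,"wz":0,"hand":0},{"tx":-0.95,"ty":0.04,"tz":0,"wx":0,"wy":0,"wz":0,"hand":0},{"tx":-0.6,"ty":0.04,"tz":0,"wx":0,"wy":0,"wz":0,"hand":0}]'
python3 -m inch '[{"tx":0,"ty":0,"tz":0,"wx":0,"wy":0,"wz":0,"hand":0},{"tx":0,"ty":0,"tz":0,"wx":0,"wy":0,"wz":0,"hand":0},{"tx":0,"ty":0,"tz":0,"wx":0,"wy":0,"wz":0,"hand":0}]'
python3 - <<'E'
from m import *
s,im=shot('w13');x=Ro.from_quat(s['orientation']).as_matrix()[:,0];print(s['tcp_pos'],np.degrees(np.arctan2(x[1],x[0])),s['width'],s['time_s'])
print('strip',rect(im,s,(8,50,120),(22,120,255),(0,30,300,440),20))
h=cv2.cvtColor(im,cv2.COLOR_BGR2HSV);m=cv2.inRange(h,(8,50,120),(22,120,255))
for c in cv2.findContours(m,0,1)[0]:
    if cv2.contourArea(c)>600: print(cv2.boundingRect(c),cv2.contourArea(c))
# held bar extents
m=cv2.inRange(h,(18,25,90),(30,75,255))
for c in cv2.findContours(m,0,1)[0]:
    if cv2.contourArea(c)>800: print('bar?',cv2.boundingRect(c),cv2.boxPoints(cv2.minAreaRect(c)).round().tolist())
E
```

```text
time_s: 23.85
tcp_pos: [528.1, -154.9, 93.5]
orientation: [0.722, -0.692, 0.002, -0.001]
ft_force: [-1.3, -0.5, -2.3]
width: 23.2
time_s: 24.52
tcp_pos: [483.5, 121.6, 89.7]
orientation: [0.751, -0.66, -0.002, 0.001]
ft_force: [1.0, 0.4, -1.0]
width: 23.0
time_s: 24.77
tcp_pos: [485.1, 118.4, 90.3]
orientation: [0.751, -0.661, -0.001, 0.001]
ft_force: [0.4, 0.2, -1.5]
width: 23.3
[485.11830047 118.4153968   90.31179374] -82.68197547243739 23.333065125889444 24.7667
strip [501.8 256.6 129.1  24.9   7.5]
(293, 303, 58, 111) 2744.5
(465, 190, 92, 34) 2416.5
(118, 104, 45, 170) 4502.5
(541, 95, 99, 292) 14193.5
(12, 23, 299, 135) 1344.5
bar? (287, 157, 69, 263) [[287.0, 419.0], [287.0, 157.0], [355.0, 157.0], [355.0, 419.0]]
bar? (12, 121, 42, 161) [[8.0, 124.0], [33.0, 121.0], [53.0, 280.0], [29.0, 283.0]]
bar? (239, 83, 45, 200) [[239.0, 282.0], [239.0, 83.0], [283.0, 83.0], [283.0, 282.0]]
```

Run:
```python
from h import *
s,im=load('w13');R=Ro.from_quat(s['orientation']).as_matrix()
for z in(140.4,115.4):
    for u in(300,321,340): print(z,u,((np.r_[onz('wrist',u,157,z,s)]-s['tcp_pos'])@R).round(1))
h=cv2.cvtColor(im,cv2.COLOR_BGR2HSV)
for v in (156,160,164,168,172,176,180,190): print(v,[h[v,u].tolist() for u in(305,321,335)])
for v in (200,280): 
  k=[u for u in range(270,375) if 18<=h[v,u,0]<=30 and 25<h[v,u,1]<75]; print(v,k[0],k[-1],[h[v,u,2] for u in range(k[0],k[-1],4)])
```

```text
140.4 300 [ -6.2 -66.6 -50.3]
140.4 321 [  1.  -66.6 -50.3]
140.4 340 [  7.7 -66.5 -50.2]
115.4 300 [ -7.6 -64.3 -25.2]
115.4 321 [  1.  -64.3 -25.2]
115.4 340 [  9.  -64.3 -25.2]
156 [[24, 22, 164], [15, 163, 136], [15, 167, 133]]
160 [[20, 59, 113], [20, 57, 112], [23, 58, 110]]
164 [[22, 50, 185], [21, 50, 187], [22, 49, 184]]
168 [[23, 42, 215], [22, 42, 214], [23, 41, 214]]
172 [[24, 41, 214], [23, 41, 214], [22, 42, 214]]
176 [[23, 41, 214], [23, 41, 213], [22, 42, 214]]
180 [[23, 41, 214], [22, 40, 215], [23, 42, 214]]
190 [[23, 41, 214], [23, 41, 214], [22, 42, 214]]
200 270 355 [np.uint8(214), np.uint8(215), np.uint8(116), np.uint8(133), np.uint8(169), np.uint8(215), np.uint8(214), np.uint8(214), np.uint8(214), np.uint8(214), np.uint8(215), np.uint8(215), np.uint8(214), np.uint8(215), np.uint8(215), np.uint8(214), np.uint8(214), np.uint8(215), np.uint8(214), np.uint8(215), np.uint8(215), np.uint8(167)]
280 270 352 [np.uint8(214), np.uint8(215), np.uint8(164), np.uint8(217), np.uint8(218), np.uint8(209), np.uint8(215), np.uint8(214), np.uint8(214), np.uint8(214), np.uint8(214), np.uint8(214), np.uint8(215), np.uint8(215), np.uint8(214), np.uint8(214), np.uint8(215), np.uint8(215), np.uint8(214), np.uint8(214), np.uint8(207)]
```

```bash
python3 -m inch '[{"tx":-0.8,"ty":-0.21,"tz":0,"wx":0,"wy":0,"wz":0,"hand":0},{"tx":-0.95,"ty":-0.21,"tz":0,"wx":0,"wy":0,"wz":0,"hand":0},{"tx":-0.95,"ty":-0.21,"tz":0,"wx":0,"wy":0,"wz":0,"hand":0},{"tx":-0.67,"ty":-0.22,"tz":0,"wx":0,"wy":0,"wz":0,"hand":0},{"tx":0,"ty":0,"tz":0.3,"wx":0,"wy":0,"wz":0,"hand":0},{"tx":0,"ty":0,"tz":0.5,"wx":0,"wy":0,"wz":0,"hand":0},{"tx":0,"ty":0,"tz":0.4,"wx":0,"wy":0,"wz":0,"hand":0},{"tx":0,"ty":0,"tz":0,"wx":0,"wy":0,"wz":0,"hand":0}]'
python3 -m inch '[{"tx":0,"ty":0,"tz":0,"wx":0,"wy":0,"wz":0,"hand":0},{"tx":0,"ty":0,"tz":0,"wx":0,"wy":0,"wz":0,"hand":0}]'
python3 - <<'E'
from h import *
s=r.sense();R=Ro.from_quat(s['orientation']).as_matrix();print(s['tcp_pos'],np.degrees(np.arctan2(R[1,0],R[0,0])),((np.array([501.8,256.6,-3])-s['tcp_pos'])@R/40).round(3))
E
```

```text
time_s: 25.48
tcp_pos: [500.6, 254.8, 39.9]
orientation: [0.75, -0.661, -0.002, 0.003]
ft_force: [-1.5, 0.6, -1.0]
width: 23.2
time_s: 25.65
tcp_pos: [503.4, 256.1, 44.1]
orientation: [0.75, -0.661, 0.0, -0.0]
ft_force: [-0.4, 0.4, -1.4]
width: 23.1
[503.39376529 256.11238854  44.13379049] -82.79019336364709 [-0.017  0.039  1.178]
```

```bash
python3 -m inch '[{"tx":-0.017,"ty":0.03,"tz":0.3,"wx":0,"wy":0,"wz":-0.03,"hand":0},{"tx":0,"ty":0,"tz":0.4,"wx":0,"wy":0,"wz":0,"hand":0},{"tx":0,"ty":0,"tz":0.25,"wx":0,"wy":0,"wz":0,"hand":0},{"tx":0,"ty":0,"tz":0.13,"wx":0,"wy":0,"wz":0,"hand":0},{"tx":0,"ty":0,"tz":0.05,"wx":0,"wy":0,"wz":0,"hand":0},{"tx":0,"ty":0,"tz":0,"wx":0,"wy":0,"wz":0,"hand":0},{"tx":0,"ty":0,"tz":0,"wx":0,"wy":0,"wz":0,"hand":0}]'
python3 - <<'E'
from h import *
s=r.sense();R=Ro.from_quat(s['orientation']).as_matrix();print(s['tcp_pos'],np.degrees(np.arctan2(R[1,0],R[0,0])),s['ft_force'],((np.array([501.8,256.6,-5.1])-s['tcp_pos'])@R/40).round(3))
E
```

```text
time_s: 26.23
tcp_pos: [501.8, 257.4, -1.0]
orientation: [0.752, -0.66, 0.0, -0.0]
ft_force: [0.3, -0.5, -0.5]
width: 23.1
[501.76730896 257.42654412  -1.01733314] -82.52847608184373 [ 0.34584706 -0.52212584 -0.46420421] [0.021 0.002 0.102]
```

```bash
python3 -m inch '[{"tx":0.01,"ty":0,"tz":0.05,"wx":0,"wy":0,"wz":0,"hand":0},{"tx":0,"ty":0,"tz":0.025,"wx":0,"wy":0,"wz":0,"hand":0},{"tx":0,"ty":0,"tz":0,"wx":0,"wy":0,"wz":0,"hand":0}]'
python3 -m inch '[{"tx":0,"ty":0,"tz":0.015,"wx":0,"wy":0,"wz":0,"hand":0},{"tx":0,"ty":0,"tz":0,"wx":0,"wy":0,"wz":0,"hand":0}]'
```

```text
time_s: 26.48
tcp_pos: [501.3, 256.9, -4.6]
orientation: [0.752, -0.66, 0.0, -0.0]
ft_force: [-0.2, -0.7, -1.1]
width: 23.1
time_s: 26.65
tcp_pos: [501.4, 257.0, -5.0]
orientation: [0.752, -0.66, 0.0, -0.0]
ft_force: [-0.5, -0.3, -1.4]
width: 23.6
```

```bash
python3 -m inch '[{"tx":0,"ty":0,"tz":0.015,"wx":0,"wy":0,"wz":0,"hand":0},{"tx":0,"ty":0,"tz":0,"wx":0,"wy":0,"wz":0,"hand":0}]'
python3 -m inch '[{"tx":0,"ty":0,"tz":0.015,"wx":0,"wy":0,"wz":0,"hand":0},{"tx":0,"ty":0,"tz":0,"wx":0,"wy":0,"wz":0,"hand":0}]'
```

```text
time_s: 26.82
tcp_pos: [501.4, 257.0, -5.1]
orientation: [0.752, -0.659, 0.0, -0.0]
ft_force: [-1.6, -1.6, 5.2]
width: 22.9
time_s: 26.98
tcp_pos: [501.4, 257.0, -5.1]
orientation: [0.752, -0.659, 0.0, -0.0]
ft_force: [-3.6, -1.2, 10.6]
width: 23.2
```

Contact at exactly the expected height (-5.1). I'll back off slightly, release and rise.

```bash
python3 -m inch '[{"tx":0,"ty":0,"tz":-0.02,"wx":0,"wy":0,"wz":0,"hand":0},{"tx":0,"ty":0,"tz":0,"wx":0,"wy":0,"wz":0,"hand":0.28},{"tx":0,"ty":0,"tz":0,"wx":0,"wy":0,"wz":0,"hand":0.35},{"tx":0,"ty":0,"tz":0,"wx":0,"wy":0,"wz":0,"hand":0.45},{"tx":0,"ty":0,"tz":0,"wx":0,"wy":0,"wz":0,"hand":0.45},{"tx":0,"ty":0,"tz":-0.3,"wx":0,"wy":0,"wz":0,"hand":0.45},{"tx":0,"ty":0,"tz":-0.7,"wx":0,"wy":0,"wz":0,"hand":0.45},{"tx":0,"ty":0,"tz":-0.9,"wx":0,"wy":0,"wz":0,"hand":0.45}]'
python3 -m inch '[{"tx":0,"ty":0,"tz":-0.9,"wx":0,"wy":0,"wz":0,"hand":0.45},{"tx":0.6,"ty":0.6,"tz":-0.4,"wx":0,"wy":0,"wz":0,"hand":0.45},{"tx":0.6,"ty":0.6,"tz":0,"wx":0,"wy":0,"wz":0,"hand":0.45},{"tx":0.6,"ty":0.6,"tz":0,"wx":0,"wy":0,"wz":0,"hand":0.45},{"tx":0.3,"ty":0.3,"tz":0,"wx":0,"wy":0,"wz":0,"hand":0.45},{"tx":0,"ty":0,"tz":0,"wx":0,"wy":0,"wz":0,"hand":0.45},{"tx":0,"ty":0,"tz":0,"wx":0,"wy":0,"wz":0,"hand":0.45},{"tx":0,"ty":0,"tz":0,"wx":0,"wy":0,"wz":0,"hand":0.45}]'
python3 - <<'E'
from m import *
s,im=shot('w14');print(s['tcp_pos'],s['time_s'])
for n in('scene','side'): cv2.imwrite(f'pics/{n}9.png',cams.grab_frame(n)[:,:,::-1])
h=cv2.cvtColor(im,cv2.COLOR_BGR2HSV);m=cv2.inRange(h,(18,25,60),(30,75,255))
for c in cv2.findContours(m,0,1)[0]:
    if cv2.contourArea(c)>600:
        P=np.array([onz('wrist',u,v,45,s)[:2] for u,v in c[:,0]],np.float32);print(cv2.boundingRect(c),[np.round(q,1) for q in cv2.minAreaRect(P)])
for n,roi in(('side',(180,330,335,479)),):
    im=cv2.imread(f'pics/{n}9.png');h=cv2.cvtColor(im,cv2.COLOR_BGR2HSV);m=cv2.inRange(h,(0,100,30),(18,255,230));x0,y0,x1,y1=roi
    for c in cv2.findContours(m[y0:y1,x0:x1].copy(),0,1)[0]:
        if cv2.contourArea(c)>20: print('brown',cv2.boundingRect(c),cv2.contourArea(c))
E
```

```text
time_s: 27.65
tcp_pos: [499.4, 256.2, 68.7]
orientation: [0.752, -0.66, -0.001, 0.003]
ft_force: [0.1, -0.2, 1.0]
width: 38.5
time_s: 28.32
tcp_pos: [429.9, 163.2, 122.5]
orientation: [0.752, -0.66, 0.0, -0.001]
ft_force: [0.7, 0.5, 0.9]
width: 38.3
[429.86351323 163.18014472 122.54904547] 28.3167
(81, 50, 43, 165) [array([489.4, 343.1]), array([131.1,  39.5]), np.float64(5.7)]
(187, 33, 45, 178) [array([501.3, 252. ]), array([128.9,  30.6]), np.float64(7.6)]
(319, 20, 42, 181) [array([519.5, 161.1]), array([128.7,  25. ]), np.float64(5.9)]
brown (0, 125, 30, 24) 348.5
brown (57, 76, 15, 15) 105.5
brown (65, 60, 18, 21) 205.5
brown (0, 0, 155, 149) 6462.0
```

Run:
```python
from h import *
for n,R in(('scene',{'mug':(400,300,455,345),'b1':(445,143,495,182),'b2':(393,182,440,224),'scraper':(345,215,392,262)}),('side',{'mug':(183,185,235,232),'scraper':(250,244,302,298),'b1':(108,358,178,420),'b2':(190,290,255,340)})):
    a,b=cv2.imread(f'pics/{n}0.png'),cv2.imread(f'pics/{n}9.png')
    for k,(x0,y0,x1,y1) in R.items(): 
        d=cv2.absdiff(a[y0:y1,x0:x1],b[y0:y1,x0:x1]).max(2);sh,_=cv2.phaseCorrelate(np.float64(cv2.cvtColor(a[y0:y1,x0:x1],6)),np.float64(cv2.cvtColor(b[y0:y1,x0:x1],6)));print(n,k,'frac>40',(d>40).mean().round(3),'shift',np.round(sh,2))
# batten and bars in crate, final
s=r.sense();print(s['time_s'],s['ft_force'])
```

```text
scene mug frac>40 0.0 shift [0.03 0.59]
scene b1 frac>40 0.003 shift [0.13 0.04]
scene b2 frac>40 0.117 shift [-0.08  0.69]
scene scraper frac>40 0.007 shift [-0.16 -0.1 ]
side mug frac>40 0.384 shift [-0.    0.25]
side scraper frac>40 0.327 shift [ 0.38 -0.1 ]
side b1 frac>40 0.0 shift [-0.06  0.01]
side b2 frac>40 0.117 shift [0.03 0.  ]
28.4667 [ 0.26211304  0.27563663 -0.04442163]
```

```bash
python3 -c "
from h import *
print(r.finish_job())"
```

```text
the job is handed in; nothing more can be done
None
```

The job is handed in at about 28.5 s of robot time, and by my last checks everything asked for is done.

- **Chips:** I pushed all three off the shelf with the scraper. They lie in the tray, one on top of another, and the shelf is clear.
- **Scraper:** It stands upright again on the bare table at its old place. The before/after scene picture shows no shift there.
- **Crate:** I turned the batten along the bars and left it on the short bar. The short, long and arched bars are still in the crate.
- **Match bar:** It lies on the strip at 7.6°, against 7.5° for the strip. It measured about 1.7 mm off the strip's centre line and about 0.5 mm off the midpoint between the bearers, within the measuring error. It touched down at the expected height; I lowered about 1 mm further and it pressed with about 11 N before I let go.
- **Bearers and mug:** I found no real movement. The scene and side pictures agree to within 0.7 pixel.

**What disagreed:**
- **Fingertips:** The real finger ends sit about 38–40 mm behind the reported TCP, so the first three closings missed the batten and shut above it without touching it. I corrected for the offset after that.
- **Contacts in the crate:** I felt contacts of about 12 N when setting the batten down and again when lowering onto the match bar. I backed off both times.
- **Side view:** The side picture's patches round the mug and scraper changed in brightness (about a third of their pixels). I took this as the arm or its shadow and did not check further, since my picture views were used up.

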